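# Tip the front row of grinding balls into the cup

### The arm

A 6-joint arm with a two-finger parallel gripper is mounted at the origin on a cart in front of the work surface, level with it; the furniture and walls round the work are solid. World frame = base frame: x ahead of the robot, y to its left, z up, the work surface at z = 0. Lengths are in m, angles in rad, forces in N, time in s.
With the tool pointing down it reaches from about 0.325 to 0.9 m from the base axis. Payload 6.1 kg.
Tool frame: the origin (TCP) lies between the finger pads; the fingertips stand ctrl.nose_length ahead of it and the grasp point (between the pads) lies 3 mm ahead of it (ctrl.nose_length is the distance from the TCP to the fingertips, in m); y points along the fingers, z is the direction in which the jaws open and shut, and the axes are right-handed (so a half turn about y gives the same grasp; the last joint's range is limited). The gripper opens to 87 mm and grips with 3 to 60 N. Pads are 19 mm wide; open, the fingers measure 117 mm over their backs; the gripper's body (75 mm by 190 mm) begins 51 mm behind the grasp point.
Start: joints at [0.978, 0.22, 1.526, -0, 1.395, -0.126], TCP at [0.281, 0.558, 0.209] pointing down, gripper open.
Joint ranges: [-2.98, 2.98], [-0.91, 2.08], [0.09, 2.57], [-1.24, 4.39], [0.2, 2.65], [-2.68, 2.68]. Speed limits (rad/s): [2.57, 2.57, 3.01, 3.14, 3.14, 3.14].

### API

Orientations are given as a 3x3 rotation matrix whose columns are the frame's x, y, z axes.
In Python, from bench import status, viewer, workorder, nets, ctrl gives the robot as it stands.
- The arm moves only by the tool servo_tool, never from a script. Its argument "plan" is a list of rows, each an object with "delta_rot": the turn, a rotation vector about the world's x, y, z in rad, a list of three; "xyz": the shift along the world's x, y, z in mm, a list of three; "jaw": the closure, from 0 (fully open) to 1 (shut). A call has 1 to 12 rows; each row shifts and turns the pose as measured when the row begins; what a row does not reach is not made up. A row lasts 1/8 s, in which the tool goes at most 62.5 mm and 10.7 degrees, less where a joint would pass 70% of its speed; a pose out of reach is approached as far as the arm can. A call with a gripper value outside its range is refused whole. The fingers move at their own pace and stop on an object; "newtons" is the grip in N (left out, the last holds). Time passes only in rows, so rows that do not move let the fingers close. It gives the time, the measured TCP pose, the force and the opening at its end, in the units of the state.
- status.read_state(): the state, without advancing time (a new reading comes with each control period).
- viewer.get_image(name): name is "scene" or "top"; returns the picture (384x512x3 uint8, red, green, blue); there is no depth.
- viewer.camera_params(name): a dict with "fx", "fy", "cx", "cy" (pixels), "k1" (the pictures are not rectified: a ray, as slopes to the right and down, at radius r is drawn at 1 + k1 r^2 times it, then the intrinsics apply), "world_to_cam" (4x4, takes a point from world to camera coordinates). Camera axes: x right, y up, looking along -z (the intrinsics and any distortion apply to the point x, -y, -z); pixel columns grow to the right and rows downward; lengths in m; the calibration is good to about 2 mm. A picture is of the moment at which its call begins. camera_params takes no time and is no camera call.
- workorder.close_job(): hands the job in, once; it reports no verdict.
Trained networks look in the newest picture that a camera, given by its name, has taken for a name from the list of things; names that differ only in an ending like _2 or _b are one class to them, and where a whole thing is asked for, a point or a joint stands for the part that bears it (a point fixed in the world has none). Each returns a list of dicts, best first, with "p" (0 to 1); they miss things now and then, are a little off and sometimes report something else, mostly with a low value. They report only what shows in the picture. A call takes as long as a camera call. They do not tell look-alikes from the thing itself.
- nets.boxes_of(camera, name): "point" ([x, y, z] in m, in world coordinates, good to about 4 mm: the middle of the surface that is visible of it).
- nets.regions_of(camera, name): "region" (384x512 bool, what is visible of it).
- nets.landmark_of(camera, name): "point" ([x, y, z] in m, in world coordinates, good to about 4 mm: a listed point, or the origin of a listed thing).
The state is a dict: "clock": time; "q": joint angles; "qd": joint speeds; "joint_torque": joint torques, N m; "ee_pos": TCP position; "eef_rot": TCP orientation; "contact_force": force on the tool from outside, world axes, zero at the start; "wrist_torque": the same for the moment, N m; "width": finger opening in m.
Only numpy, scipy, OpenCV 4.12 (cv2) and the standard library are available. Lean on these libraries where they do the work, as an engineer would, in place of code of your own. Each camera call takes 0.05 s, during which the arm holds its last target. There are 200 camera calls.

### The job

Stand the low open steel cup on the worktop under the front lip of the tilting ball tray and let go of it. Then raise the tray's handle bar at the back just far enough that the two balls of the front row roll off into the cup while the two of the back row stay behind the rib, and lower the tray to its rest again. No ball may end up on the worktop; the cup stays upright and the tall beaker is not used.

Things in the scene. Friction and masses are not known exactly. Their poses are not given: they have to be found in the camera images.
- tray (a joint): tilt of the steel ball tray about its level hinge, rad. 0 = at rest, leaning 0.17 back; grows as the handle bar is raised, stop at 1.15. Level at 0.17; raised slowly, the front row has rolled off by about 0.5. Past about 1.05 (0.9 if jerked) the back row climbs the 3 mm rib that keeps it. By its weight it falls back to 0, lightly damped.
- hinge (a point): point on the tray's hinge axis, mid-width, 60 mm above the worktop; the stand is fixed. Own x: level, from the open front lip to the handle; y: along the hinge; z up. At rest the lip (42 mm wide) is 16 mm ahead (-x) and 66 mm above the worktop; it sinks about 10 mm in tipping. The stand's foot, 90 mm wide, begins 8 mm behind the hinge (+x); ahead of it the worktop is free.
- drop (a point): point on the worktop 38 mm ahead of the hinge (hinge -x), just beyond the lip: here the cup's centre should stand, within about 12 mm, to catch the balls. The lip reaches 10 mm over the cup standing here, so the cup must come in low from the front (along hinge +x, from 40 mm or more ahead), not straight down from above. Fixed to the stand, own axes as the hinge's.
- bar (a point): middle of the tray's handle: a round steel bar 10 mm thick, 56 mm long, parallel to the hinge axis, behind the tray, free all round; 64 mm above the worktop at rest. At rest it is 97 mm behind the hinge axis and 4 mm above it, and swings up about it by the joint's angle. It may turn between the fingers. Lifting takes 1 to 2 N.
- cup_mid (a point): centre, half-way up, of the LOW open steel cup: round, 64 mm across, 44 mm tall, wall 2.5 mm, floor 6 mm, about 120 g, loose, upright on the worktop, left or right of the tray. Own z up. On the tray's other side stands a steel beaker of the same width, 100 mm tall: not the cup, too tall to go under the lip.
- front_0_center (a point): centre of a plain steel ball, 16 mm across, 17 g: front row of the tray, left (hinge +y) of two. It lies in front of the rib.
- front_1_center (a point): centre of a plain steel ball, 16 mm across, 17 g: front row of the tray, right (hinge -y) of two. It lies in front of the rib.
- back_0_center (a point): centre of a plain steel ball, 16 mm across, 17 g: back row of the tray, left (hinge +y) of two. It lies between rib and back wall.
- back_1_center (a point): centre of a plain steel ball, 16 mm across, 17 g: back row of the tray, right (hinge -y) of two. It lies between rib and back wall.
Mind the look-alikes: they are no part of the job. What is shaped like the part that bears tray but green or yellow is not meant.

How it is judged:
By the outcome, as a careful person would: the job done as asked, in the order asked, and still so for the second after the job is handed in, with the robot touching nothing.
It also fails if it takes over 64 s, if anything falls off the work surface, if the arm or the gripper's body presses on something with over 40 N, if the wrist force passes 120 N, or if a joint passes its speed limit or range.

## Working session

There is one attempt and no reset: what is moved stays moved. The work goes in short steps, Python scripts to look and compute and a tool call to move; the robot and the scene stay as the last step left them, time stands still between calls to the robot, and variables do not carry over. Pictures are saved under pics/ and viewed, about 8 in all and at most 12, crops included, and the job is handed in when it is done.

Besides the shell and the picture viewer there is one more tool, called after "Emit:" as name([rows], argument=value, ...), one row to a line, values as JSON. servo_tool: Moves the arm, as the interface text tells. Its arguments: {"type":"object","properties":{"plan":{"type":"array"},"newtons":{"type":"number"}},"required":["plan"]}

```bash
mkdir -p pics; python3 - <<'E'
from bench import status, viewer, nets, ctrl
import cv2, numpy as np
np.set_printoptions(precision=4,suppress=True)
s=status.read_state(); print(s['clock'],s['ee_pos'],s['eef_rot'],s['width'],ctrl.nose_length)
for c in ('scene','top'):
    im=viewer.get_image(c); cv2.imwrite(f'pics/{c}0.png',im[:,:,::-1])
    p=viewer.camera_params(c); print(c,p['fx'],np.linalg.inv(p['world_to_cam'])[:3])
    for n in ('hinge','drop','bar','cup_mid','front_0_center','front_1_center','back_0_center','back_1_center'):
        print(n,[(np.round(d['point'],4).tolist(),round(d['p'],2)) for d in nets.landmark_of(c,n)[:3]])
print(status.read_state()['clock'])
a=cv2.imread('pics/scene0.png')
E
```

```text
0.0 [0.2809 0.5576 0.208 ] [[ 0.893  -0.0011  0.45  ]
 [-0.45   -0.0016  0.893 ]
 [-0.0002 -1.     -0.002 ]] 0.08686435959838504 0.022
scene 387.42828144555597 [[ 0.6847  0.4276 -0.5903 -0.2428]
 [-0.7288  0.4081 -0.5498 -0.8058]
 [ 0.0058  0.8066  0.591   0.869 ]]
hinge [([0.4648, 0.1112, 0.0631], 0.76), ([0.4322, -0.4591, 0.0592], 0.64), ([0.5819, -0.0632, 0.0631], 0.56)]
drop [([0.5437, -0.0693, -0.001], 0.95), ([0.3947, -0.465, -0.0032], 0.75), ([0.4261, 0.116, -0.0008], 0.72)]
bar [([0.526, -0.4503, 0.0631], 0.92), ([0.6797, -0.0598, 0.0643], 0.71), ([0.5621, 0.0987, 0.0612], 0.61)]
cup_mid [([0.527, 0.3421, 0.0195], 0.81), ([0.5849, -0.065, 0.0622], 0.65)]
front_0_center []
front_1_center []
back_0_center []
back_1_center []
top 352.2921565315021 [[ 0.0385  0.9793 -0.1985  0.3175]
 [-0.9993  0.0382 -0.0054 -0.0473]
 [ 0.0023  0.1986  0.9801  1.1716]]
hinge [([0.4665, 0.1103, 0.0622], 0.9), ([0.4288, -0.4569, 0.0639], 0.9), ([0.5824, -0.0675, 0.0571], 0.79)]
drop [([0.4283, 0.1151, -0.0012], 0.81), ([0.3918, -0.4645, 0.0018], 0.81), ([0.546, -0.0628, -0.0006], 0.78)]
bar [([0.6835, -0.0662, 0.0627], 0.74), ([0.5283, -0.4503, 0.0606], 0.67), ([0.5616, 0.0998, 0.0649], 0.61)]
cup_mid [([0.5331, 0.3462, 0.0203], 0.7)]
front_0_center []
front_1_center [([0.5864, -0.0702, 0.0723], 0.38)]
back_0_center []
back_1_center [([0.6045, -0.0771, 0.0663], 0.41)]
0.9
```

View pics/scene0.png

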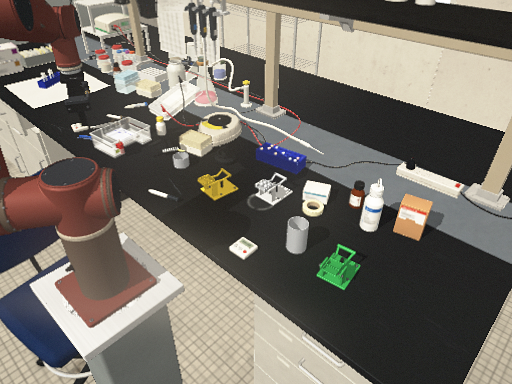

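View pics/top0.png

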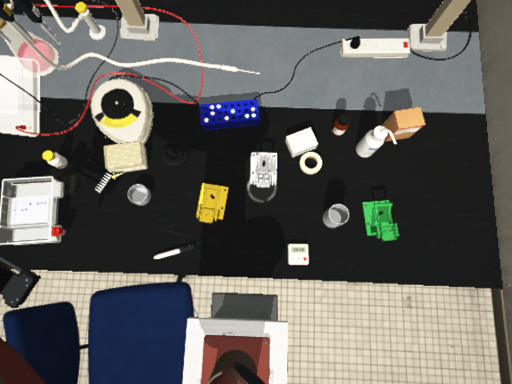

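The steel tray is in the middle: top (263,172), scene (268,190). The low cup is at top (139,195) and the beaker at top (336,215). The yellow and green trays are look-alikes. I'll zoom in on the tray and cup for detail.

```bash
cat > h.py <<'E'
from bench import status, viewer, nets, ctrl
import cv2, numpy as np
np.set_printoptions(precision=4,suppress=True)
def proj(c,P):
    p=viewer.camera_params(c); W=p['world_to_cam']; P=np.atleast_2d(P).astype(float)
    q=P@W[:3,:3].T+W[:3,3]; x=q[:,0]/-q[:,2]; y=-q[:,1]/-q[:,2]; k=1+p['k1']*(x*x+y*y)
    return np.c_[p['fx']*x*k+p['cx'],p['fy']*y*k+p['cy']]
def pix2z(c,uv,z):
    p=viewer.camera_params(c); T=np.linalg.inv(p['world_to_cam'])
    d=np.array([(uv[0]-p['cx'])/p['fx'],(uv[1]-p['cy'])/p['fy']]); s=d.copy()
    for _ in range(20): s=d/(1+p['k1']*(s@s))
    r=T[:3,:3]@np.array([s[0],-s[1],-1]); o=T[:3,3]
    return o+r*(z-o[2])/r[2]
E
python3 - <<'E'
from h import *
t=cv2.imread('pics/top0.png'); s=cv2.imread('pics/scene0.png')
a=cv2.resize(t[140:215,225:305],(400,375),interpolation=cv2.INTER_CUBIC)
b=cv2.resize(s[165:225,235:315],(400,300),interpolation=cv2.INTER_CUBIC)
c=cv2.resize(t[160:220,95:175],(400,300),interpolation=cv2.INTER_CUBIC)
d=cv2.resize(s[130:190,145:225],(400,300),interpolation=cv2.INTER_CUBIC)
im=np.zeros((600,800,3),np.uint8); im[:300,:400]=a[:300]; im[:300,400:]=b; im[300:,:400]=c; im[300:,400:]=d
cv2.imwrite('pics/crop.png',im)
for cam in ('top','scene'):
  for nm in ('cup_mid','tray'):
    for r in nets.regions_of(cam,nm)[:4]:
        m=r['region'].astype(np.uint8); v,u=np.nonzero(m); print(cam,nm,r['p'],u.min(),u.max(),v.min(),v.max(),cv2.minAreaRect(np.c_[u,v].astype(np.float32)))
print(proj('top',[[.582,-.065,.06],[.53,.344,.022],[.6815,-.063,.064]]),proj('scene',[[.582,-.065,.06],[.53,.344,.022]]))
E
```

```text
top cup_mid 0.96 129 149 185 204 ((139.0, 194.5), (19.0, 20.0), 90.0)
top tray 0.79 256 271 152 187 ((263.5191345214844, 169.46498107910156), (14.205227851867676, 35.441688537597656), 2.0454084873199463)
top tray 0.78 200 219 185 221 ((209.42298889160156, 203.05836486816406), (15.405868530273438, 35.93564224243164), 7.853313446044922)
top tray 0.64 375 395 202 239 ((385.2464904785156, 221.0405731201172), (37.917720794677734, 17.06297492980957), 80.90972137451172)
scene cup_mid 0.77 174 189 152 168 ((181.5, 160.0), (16.0, 15.0), 90.0)
scene tray 0.78 198 230 168 185 ((213.98117065429688, 177.45529174804688), (11.981260299682617, 32.20873260498047), 67.16634368896484)
scene tray 0.51 257 272 184 189 ((264.5, 186.5), (15.0, 5.0), 0.0)
[[263.1817 182.1228]
 [139.0251 195.3034]
 [263.6397 152.348 ]] [[261.9952 188.0755]
 [179.7621 160.3532]]
```

View pics/crop.png

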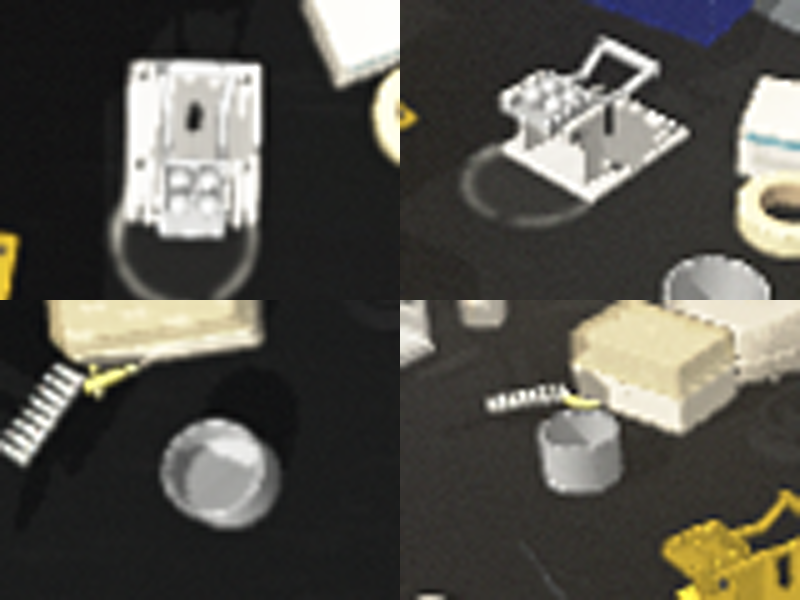

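Crops show the tray with four balls and its handle frame behind, a painted ring on the worktop at the drop point, and free space round the cup. The box behind the cup starts about 80 mm further on. The estimates agree: hinge ≈(.582,-.065), yaw ≈0.02, drop ≈(.545,-.066), cup ≈(.531,.344). I'll take the cup with the tool pitched 45° forward and the jaws along y.

```bash
cat >> h.py <<'E'
from scipy.spatial.transform import Rotation as Ro
def Rt(pitch,yaw=0): return Ro.from_euler('z',yaw).as_matrix()@Ro.from_euler('y',-pitch).as_matrix()@np.array([[1,0,0],[0,0,1],[0,-1,0]]).astype(float)
def need(pos,R):
    s=status.read_state()
    print('t',s['clock'],'shift mm',(np.array(pos)-s['ee_pos'])*1e3,'rot',Ro.from_matrix(R@np.array(s['eef_rot']).T).as_rotvec(),'w',s['width'],'F',np.array(s['contact_force']))
E
python3 -c "
from h import *
R=Rt(np.pi/4);print(R);need([.46,.344,.10],R)"
```

```text
[[ 0.7071  0.7071  0.    ]
 [ 0.      0.      1.    ]
 [ 0.7071 -0.7071  0.    ]]
t 1.1 shift mm [ 178.7158 -214.1219 -109.1521] rot [-0.1833 -0.7708  0.4424] w 0.08711595464011668 F [ 0.1831  0.719  -0.7376]
```

Emit:
servo_tool([
  {"xyz": [22.4,-26.8,-8],"delta_rot": [-0.0229,-0.0964,0.0553],"jaw": 0},
  {"xyz": [22.4,-26.8,-8],"delta_rot": [-0.0229,-0.0964,0.0553],"jaw": 0},
  {"xyz": [22.4,-26.8,-8],"delta_rot": [-0.0229,-0.0964,0.0553],"jaw": 0},
  {"xyz": [22.4,-26.8,-8],"delta_rot": [-0.0229,-0.0964,0.0553],"jaw": 0},
  {"xyz": [22.4,-26.8,-8],"delta_rot": [-0.0229,-0.0964,0.0553],"jaw": 0},
  {"xyz": [22.4,-26.8,-8],"delta_rot": [-0.0229,-0.0964,0.0553],"jaw": 0},
  {"xyz": [22.4,-26.8,-8],"delta_rot": [-0.0229,-0.0964,0.0553],"jaw": 0},
  {"xyz": [22.4,-26.8,-8],"delta_rot": [-0.0229,-0.0964,0.0553],"jaw": 0},
  {"xyz": [0,0,0],"delta_rot": [0,0,0],"jaw": 0},
])

```text
clock: 2.22
ee_pos: [0.4648, 0.3387, 0.1448]
eef_rot: [[0.691, 0.723, -0.019], [0.017, 0.011, 1.0], [0.723, -0.691, -0.005]]
contact_force: [0.1, -0.3, -0.5]
width: 0.0866
```

```bash
python3 -c "
from h import *
R=Rt(np.pi/4);need([.46,.344,.10],R)"
```

```text
t 2.225 shift mm [ -4.7623   5.2611 -44.77  ] rot [ 0.0045  0.0222 -0.0194] w 0.08655164347674403 F [ 0.1291 -0.304  -0.484 ]
```

Emit:
servo_tool([
  {"xyz": [-2.5,2.6,-22],"delta_rot": [0.0022,0.011,-0.01],"jaw": 0},
  {"xyz": [-2.5,2.6,-22],"delta_rot": [0.0022,0.011,-0.01],"jaw": 0},
  {"xyz": [0,0,0],"delta_rot": [0,0,0],"jaw": 0},
])

```text
clock: 2.6
ee_pos: [0.4617, 0.3479, 0.1045]
eef_rot: [[0.706, 0.708, 0.004], [-0.008, 0.003, 1.0], [0.708, -0.706, 0.008]]
contact_force: [-0.4, -0.4, 0.3]
width: 0.087
```

```bash
python3 -c "
from h import *
R=Rt(np.pi/4);need([.529,.344,.031],R)
for c in ('scene','top'):
    viewer.get_image(c); print([(d['point'],d['p']) for d in nets.landmark_of(c,'cup_mid')[:2]])
    for r in nets.regions_of(c,'cup_mid')[:1]:
        v,u=np.nonzero(r['region']);print(u.min(),u.max(),v.min(),v.max())
"
```

```text
t 2.6 shift mm [ 67.3418  -3.8877 -73.5366] rot [-0.0076  0.0018  0.0039] w 0.08700927028701777 F [-0.4203 -0.4244  0.259 ]
[([0.5347, 0.3464, 0.0199], 0.7)]
173 189 151 168
[([0.5332, 0.3448, 0.0202], 0.86)]
128 150 184 204
```

Emit:
servo_tool([
  {"xyz": [17,-1,-18],"delta_rot": [-0.003,0,0.002],"jaw": 0},
  {"xyz": [17,-1,-18],"delta_rot": [-0.003,0,0.002],"jaw": 0},
  {"xyz": [17,-1,-18],"delta_rot": [0,0,0],"jaw": 0},
  {"xyz": [17,0,-17],"delta_rot": [0,0,0],"jaw": 0},
  {"xyz": [0,0,0],"delta_rot": [0,0,0],"jaw": 0},
])

```text
clock: 3.52
ee_pos: [0.5334, 0.3487, 0.0467]
eef_rot: [[0.714, 0.7, 0.003], [-0.006, 0.001, 1.0], [0.7, -0.715, 0.005]]
contact_force: [-0.3, -0.1, -0.2]
width: 0.0871
```

```bash
python3 -c "
from h import *
R=Rt(np.pi/4);need([.530,.344,.031],R)"
```

```text
t 3.525 shift mm [ -3.3922  -4.6595 -15.6713] rot [-0.005  -0.0105  0.003 ] w 0.0871222546613641 F [-0.3124 -0.0992 -0.1761]
```

Emit:
servo_tool([
  {"xyz": [-2,-2.5,-9],"delta_rot": [-0.003,-0.006,0.002],"jaw": 0},
  {"xyz": [-1,-2,-7],"delta_rot": [-0.002,-0.004,0.001],"jaw": 0},
  {"xyz": [0,0,0],"delta_rot": [0,0,0],"jaw": 0},
])

```text
clock: 3.9
ee_pos: [0.5291, 0.3466, 0.0398]
eef_rot: [[0.72, 0.694, 0.003], [0.0, -0.004, 1.0], [0.694, -0.72, -0.003]]
contact_force: [0.4, 0.6, 0.4]
width: 0.087
```

```bash
python3 -c "
from h import *
R=Rt(np.pi/4);need([.530,.344,.031],R)"
```

```text
t 3.9 shift mm [ 0.9277 -2.6041 -8.7785] rot [ 0.0032 -0.0186  0.0027] w 0.08702939803541042 F [0.4381 0.556  0.3504]
```

Emit:
servo_tool([
  {"xyz": [0,-2,-10],"delta_rot": [0.002,-0.02,0.003],"jaw": 0},
  {"xyz": [1,-1,-5],"delta_rot": [0,-0.01,0],"jaw": 0},
])

```text
clock: 4.15
ee_pos: [0.5294, 0.3479, 0.0388]
eef_rot: [[0.72, 0.694, 0.005], [0.001, -0.008, 1.0], [0.694, -0.72, -0.007]]
contact_force: [0.7, 0.0, -0.0]
width: 0.0869
```

```bash
python3 -c "
from h import *
R=Rt(np.pi/4);need([.530,.344,.031],R)"
```

```text
t 4.15 shift mm [ 0.5749 -3.9154 -7.8122] rot [ 0.0065 -0.0183  0.0046] w 0.08694652193367954 F [ 0.6652  0.0294 -0.0009]
```

```bash
python3 -c "
from h import *
s=status.read_state();print(np.array(s['q']),np.array(s['qd']),np.array(s['joint_torque']))"
```

```text
[ 0.7176  0.2107  2.1289 -1.2425  0.5103  0.1897] [ 0.0079  0.0323 -0.0333 -0.0009  0.0251  0.0075] [ -0.012  -39.2548 -28.6721  -1.7573   0.7115  -0.0321]
```

Joint 4 is at its limit because the tool yaw is off the arm's azimuth. I'll turn the tool about the cup toward radial.

Emit:
servo_tool([
  {"xyz": [0,-1,0],"delta_rot": [0,0,0.12],"jaw": 0},
  {"xyz": [0,-1,0],"delta_rot": [0,0,0.12],"jaw": 0},
  {"xyz": [0,-1,0],"delta_rot": [0,0,0.12],"jaw": 0},
  {"xyz": [0,0,0],"delta_rot": [0,0,0.04],"jaw": 0},
])

```text
clock: 4.65
ee_pos: [0.5224, 0.3569, 0.0553]
eef_rot: [[0.685, 0.638, -0.353], [0.283, 0.214, 0.935], [0.672, -0.74, -0.034]]
contact_force: [-0.1, -0.7, 0.9]
width: 0.0871
```

```bash
python3 -c "
from h import *
R=Rt(np.pi/4,.4);need([.530,.344,.031],R);print(status.read_state()['q'])"
```

```text
t 4.65 shift mm [  7.6392 -12.9151 -24.3452] rot [ 0.0494 -0.0324  0.0401] w 0.08705557319936193 F [-0.1492 -0.7489  0.8643]
[ 0.5661  0.0616  2.2359 -0.9346  0.2023 -0.5151]
```

```bash
cat > kin.py <<'E'
from h import *
from scipy.optimize import least_squares
E=lambda a,t: Ro.from_euler(a,t).as_matrix()
s=status.read_state()
D=[([0.978,0.22,1.526,0,1.395,-0.126],[.2809,.5576,.208],[[.893,-.0011,.45],[-.45,-.0016,.893],[-.0002,-1,-.002]]),
([0.7176,0.2107,2.1289,-1.2425,0.5103,0.1897],[.5294,.3479,.0388],[[0.72,0.694,0.005],[0.001,-0.008,1.0],[0.694,-0.72,-0.007]]),
([0.5661,0.0616,2.2359,-0.9346,0.2023,-0.5151],[0.5224,0.3569,0.0553],[[0.685,0.638,-0.353],[0.283,0.214,0.935],[0.672,-0.74,-0.034]])]
R36=lambda q:E('z',q[0])@E('y',q[1]+q[2])@E('z',q[3])@E('y',q[4])@E('z',q[5])
C=R36(D[0][0]).T@np.array(D[0][2])
def fk(q,p):
    r0,h,L1,L2,L3,e=p
    R=R36(q)@C
    a=q[1]+q[2]
    r=r0+L1*np.sin(q[1])+L2*np.sin(a)+e*np.cos(a); z=h+L1*np.cos(q[1])+L2*np.cos(a)-e*np.sin(a)
    return np.array([r*np.cos(q[0]),r*np.sin(q[0]),z])+L3*R[:,1],R
f=lambda p:np.concatenate([fk(q,p)[0]-x for q,x,_ in D]+[1e-3*(np.array(p)-[0,.35,.35,.35,.25,0])])
P=least_squares(f,[0,.35,.35,.35,.25,0]).x
lo=np.array([-2.98,-.91,.09,-1.24,.2,-2.68])+.03; hi=np.array([2.98,2.08,2.57,4.39,2.65,2.68])-.03
def ik(pos,R,n=12,seed=0):
    rng=np.random.default_rng(seed);best=None
    q0s=[np.array([np.arctan2(pos[1],pos[0]),.2,2,a,.5,0]) for a in (0,1.5,3,-.8)]+[rng.uniform(lo,hi) for _ in range(n)]
    for q0 in q0s:
        g=lambda q:np.concatenate([(fk(q,P)[0]-pos)*5,(Ro.from_matrix(fk(q,P)[1]@R.T)).as_rotvec()])
        r=least_squares(g,np.clip(q0,lo+.01,hi-.01),bounds=(lo,hi),max_nfev=60)
        if best is None or r.cost<best.cost: best=r
        if best.cost<1e-8: break
    return best
if __name__=='__main__':
    print(C,P,f(P)*1e3)
    for q,x,R in D: print(Ro.from_matrix(fk(q,P)[1]@np.array(R).T).as_rotvec())
    for nm,X,ys in (('cup',[.532,.345,.032],(0,.3,.6,.9)),('drop',[.545,-.066,.032],(-.3,0,.3))):
        for ph in (.4,.5,.6,.7,.8,.9,1.05):
            for y in ys:
                for fl in (0,1):
                    R=Rt(ph,y)@(np.diag([-1,1,-1.]) if fl else np.eye(3))
                    b=ik(np.array(X),R,3)
                    if b.cost<1e-5: print(nm,ph,y,fl,b.x)
E
timeout 500 python3 kin.py
```

```text
[[-0.      0.0025 -1.    ]
 [-1.      0.0003  0.    ]
 [ 0.0003  1.      0.0026]] [ 0.2046  0.1989  0.1698  0.3733  0.1506 -0.06  ] [ 65.1358 -43.8939   0.1069 -10.434   12.289    1.3745  24.3603 -38.7173
  -1.4813   0.2046  -0.1511  -0.1802   0.0233  -0.0994  -0.06  ]
[-0.  0. -0.]
[-0.0017  0.0002 -0.0014]
[-0.0017 -0.0002 -0.0021]
cup 0.4 0 0 [ 0.6298  0.3227  1.9319 -0.4166  0.5969 -0.6291]
cup 0.4 0 1 [ 0.6298  0.3227  1.9319 -0.4211  0.6014  2.5162]
cup 0.4 0.3 0 [ 0.6029  0.2816  1.9794 -0.2362  0.508  -1.0834]
cup 0.4 0.3 1 [ 0.6029  0.2815  1.9794 -0.2448  0.5109  2.0658]
cup 0.4 0.6 0 [ 0.5728  0.2689  1.9938  0.0285  0.4789 -1.6212]
cup 0.4 0.6 1 [0.5728 0.2689 1.9939 0.0174 0.4793 1.5303]
cup 0.4 0.9 0 [ 0.543   0.2865  1.9737  0.2817  0.5219 -2.1476]
cup 0.4 0.9 1 [0.543  0.2864 1.9738 0.2724 0.5197 1.0021]
cup 0.5 0 0 [ 0.6437  0.2863  1.9941 -0.6036  0.5278 -0.4517]
cup 0.5 0.3 0 [ 0.6101  0.2345  2.053  -0.3794  0.3991 -0.9447]
cup 0.5 0.3 1 [ 0.6101  0.2345  2.053  -0.3891  0.4026  2.2058]
cup 0.5 0.6 0 [ 0.5721  0.2185  2.071   0.0461  0.3525 -1.6385]
cup 0.5 0.6 1 
[... 1401 characters left out ...]
05 0.6 1 [ 0.5689  0.1445  2.3443  3.0785  0.3974 -1.5281]
cup 1.05 0.9 0 [0.4938 0.1882 2.2961 2.3281 0.4949 2.1095]
cup 1.05 0.9 1 [ 0.4938  0.1882  2.2961  2.3368  0.4918 -1.0398]
drop 0.4 -0.3 0 [-0.0992 -0.2248  2.4931 -0.162   0.4851 -1.2419]
drop 0.4 -0.3 1 [-0.0992 -0.2248  2.4932 -0.1719  0.4873  1.9085]
drop 0.4 0 0 [-0.1349 -0.2288  2.4967  0.1193  0.4799 -1.801 ]
drop 0.4 0 1 [-0.1349 -0.2289  2.4968  0.1082  0.4793  1.3504]
drop 0.4 0.3 0 [-0.1688 -0.1928  2.4646  0.3556  0.5379 -2.3161]
drop 0.4 0.3 1 [-0.1688 -0.1929  2.4647  0.3474  0.5349  0.8325]
drop 0.5 0.3 0 [-0.1815 -0.2491  2.5348  0.528   0.4616 -2.4822]
drop 0.5 0.3 1 [-0.1815 -0.2492  2.5349  0.5199  0.4579  0.6668]
```

```bash
python3 - <<'E'
t=open('kin.py').read()
t=t.replace("r0,h,L1,L2,L3,e=p","r0,h,L1,L2,L3,e,d=p").replace("np.array([r*np.cos(q[0]),r*np.sin(q[0]),z])","np.array([r*np.cos(q[0])-d*np.sin(q[0]),r*np.sin(q[0])+d*np.cos(q[0]),z])")
t=t.replace("[0,.35,.35,.35,.25,0])])","[0,.3,.35,.35,.2,0,.08])])").replace("f,[0,.35,.35,.35,.25,0])","f,[0,.3,.35,.35,.2,0,.08])")
t=t.replace("D=[","s=None\nD=[").replace("1e-3*","1e-4*")
t=t.replace("(.4,.5,.6,.7,.8,.9,1.05)","(.3,.4,.5,.6,.7,.8,.9)").replace("(0,.3,.6,.9)","(0,.3,.6,.9)").replace("(-.3,0,.3)","(-.5,-.25,0,.25,.5)").replace("for fl in (0,1)","for fl in (0,)")
open('kin.py','w').write(t)
E
timeout 500 python3 kin.py
```

```text
[[-0.      0.0025 -1.    ]
 [-1.      0.0003  0.    ]
 [ 0.0003  1.      0.0026]] [0.004  0.307  0.412  0.5436 0.3549 0.0522 0.0788] [-0.2295  0.1544  0.0008 -0.0978  0.1147  0.0105  0.2279 -0.3615 -0.0113
  0.0004  0.0007  0.0062  0.0194  0.0155  0.0052 -0.0001]
[-0.  0. -0.]
[-0.0017  0.0002 -0.0014]
[-0.0017 -0.0002 -0.0021]
cup 0.3 0 0 [ 0.5353  0.2631  1.8695 -0.2177  0.7594 -0.8964]
cup 0.3 0.3 0 [ 0.4805  0.231   1.909  -0.078   0.7069 -1.3388]
cup 0.3 0.6 0 [ 0.4209  0.2211  1.9211  0.0852  0.7058 -1.8069]
cup 0.3 0.9 0 [ 0.3652  0.2349  1.9043  0.2249  0.756  -2.2509]
cup 0.4 0 0 [ 0.5683  0.2297  1.9393 -0.3463  0.6581 -0.7614]
cup 0.4 0.3 0 [ 0.4926  0.1847  1.9934 -0.1333  0.5735 -1.2809]
cup 0.4 0.6 0 [ 0.4088  0.1705  2.01    0.1418  0.5723 -1.8667]
cup 0.4 0.9 0 [ 0.3312  0.1902  1.9869  0.3559  0.6543 -2.39  ]
cup 0.5 0 0 [ 0.6032  0.2078  2.0033 -0.5245  0.5695 -0.5741]
cup 0.5 0.3 0 [ 0.5058  0.1492  2.0726 -0.2272  0.4379 -1.1833]
cup 0.5 0.6 0 [ 0.3956  0.1302  2.0943  0.2383  0.4369 -1.9674]
cup 0.5 0.9 0 [ 0.2946  0.1564  2.0642  0.5382  0.5665 -2.5835]
cup 0.6 
[... 961 characters left out ...]
.1611 -0.0306  2.2634 -0.363   0.4582 -0.9426]
drop 0.5 -0.25 0 [-0.2713 -0.0699  2.3006  0.0319  0.4109 -1.6187]
drop 0.5 0 0 [-0.3829 -0.0706  2.3013  0.4072  0.4763 -2.2766]
drop 0.6 -0.5 0 [-0.1332 -0.0503  2.3301 -0.6166  0.3535 -0.6771]
drop 0.6 -0.25 0 [-0.2732 -0.1021  2.3776  0.0594  0.2665 -1.6472]
drop 0.6 0 0 [-0.4158 -0.1031  2.3785  0.6638  0.3834 -2.548 ]
drop 0.7 -0.5 0 [-0.1032 -0.0508  2.389  -1.064   0.2861 -0.2147]
drop 0.8 0.5 0 [-0.7423  0.0834  2.3232  1.1589  0.8362  2.6015]
drop 0.9 -0.5 0 [-0.0386  0.024   2.4742  4.2122  0.406   0.836 ]
drop 0.9 0.25 0 [-0.7145  0.0201  2.4782  1.5442  0.7017  2.4444]
drop 0.9 0.5 0 [-0.8048  0.1403  2.3441  1.2898  0.9068  2.4194]
```

Kinematic fit is sub-millimetre. A pitch of 0.55 rad is reachable at both places, so I'll use that with cup yaw 0.3 and drop yaw about -0.1.

```bash
python3 - <<'E'
from kin import *
need([.5305,.3435,.033],Rt(.55,.3))
for X,y in (([.5305,.3435,.033],.3),([.53,.3435,.2],.3),([.46,.14,.22],.1),([.463,-.066,.2],-.1),([.463,-.066,.04],-.1),([.543,-.066,.035],-.1)):
    b=ik(np.array(X),Rt(.55,y)); print(X,y,b.cost,b.x)
E
```

```text
t 4.65 shift mm [  8.1392 -13.4151 -22.3452] rot [-0.0287  0.1878 -0.0636] w 0.08705557319936193 F [-0.1492 -0.7489  0.8643]
[0.5305, 0.3435, 0.033] 0.3 2.77214616662419e-21 [ 0.5114  0.1294  2.1152 -0.3     0.3715 -1.1093]
[0.53, 0.3435, 0.2] 0.3 4.516352240185334e-19 [ 0.512  -0.1416  2.0159 -0.1614  0.733  -1.269 ]
[0.46, 0.14, 0.22] 0.1 1.4851494731204257e-25 [ 0.1504 -0.6446  2.3295 -0.0302  0.9071 -1.5092]
[0.463, -0.066, 0.2] -0.1 7.537939758918618e-29 [-0.4517 -0.7007  2.3961  0.2285  0.9371 -2.011 ]
[0.463, -0.066, 0.04] -0.1 2.909581989054843e-05 [-0.449  -0.3791  2.54    0.3871  0.4965 -2.2171]
[0.543, -0.066, 0.035] -0.1 1.156119132102737e-30 [-0.3515 -0.1076  2.3498  0.3596  0.3864 -2.1215]
```

Emit:
servo_tool([
  {"xyz": [4,-6,0],"delta_rot": [-0.015,0.1,-0.03],"jaw": 0},
  {"xyz": [4,-7,0],"delta_rot": [-0.014,0.088,-0.034],"jaw": 0},
  {"xyz": [0,0,-10],"delta_rot": [0,0,0],"jaw": 0},
])

```text
clock: 5.03
ee_pos: [0.5323, 0.3429, 0.0469]
eef_rot: [[0.788, 0.539, -0.298], [0.255, 0.155, 0.955], [0.561, -0.828, -0.015]]
contact_force: [0.0, -0.1, -0.5]
width: 0.087
```

```bash
python3 -c "
from h import *
need([.5305,.3435,.033],Rt(.55,.3));print(status.read_state()['q'])"
```

```text
t 5.025 shift mm [ -1.7992   0.6048 -13.8998] rot [ 0.0013  0.0479 -0.0027] w 0.08702993941556303 F [ 0.0485 -0.083  -0.4809]
[ 0.5246  0.0972  2.1383 -0.4067  0.3512 -1.0098]
```

Emit:
servo_tool([
  {"xyz": [-1,0.5,-7],"delta_rot": [0,0.03,0],"jaw": 0},
  {"xyz": [-1,0,-7],"delta_rot": [0,0.018,0],"jaw": 0},
  {"xyz": [0,0,0],"delta_rot": [0,0,0],"jaw": 0},
])

```text
clock: 5.4
ee_pos: [0.5274, 0.3407, 0.0274]
eef_rot: [[0.815, 0.497, -0.299], [0.259, 0.149, 0.954], [0.519, -0.855, -0.007]]
contact_force: [-0.5, -0.1, 0.0]
width: 0.087
```

```bash
python3 -c "
from h import *
need([.5305,.3435,.033],Rt(.55,.3))"
```

```text
t 5.4 shift mm [3.0711 2.7897 5.6021] rot [ 0.008  -0.0018 -0.0032] w 0.08700494195648052 F [-0.5035 -0.1314  0.0125]
```

Emit:
servo_tool([
  {"xyz": [3,2.5,5],"delta_rot": [0.008,0,0],"jaw": 0},
  {"xyz": [0,0,0],"delta_rot": [0,0,0],"jaw": 0.5},
  {"xyz": [0,0,0],"delta_rot": [0,0,0],"jaw": 0.5},
  {"xyz": [0,0,0],"delta_rot": [0,0,0],"jaw": 0.5},
  {"xyz": [0,0,0],"delta_rot": [0,0,0],"jaw": 0.5},
], newtons=20)

```text
clock: 6.02
ee_pos: [0.5302, 0.3433, 0.0326]
eef_rot: [[0.814, 0.499, -0.299], [0.255, 0.156, 0.954], [0.523, -0.853, -0.0]]
contact_force: [-1.6, 0.3, 1.4]
width: 0.0555
```

```bash
python3 -c "
from h import *
need([.5305,.3435,.033],Rt(.55,.3))"
```

```text
t 6.025 shift mm [0.3391 0.1979 0.3909] rot [ 0.0003 -0.0001 -0.0039] w 0.055536614886476245 F [-1.6233  0.3429  1.4497]
```

```bash
python3 - <<'E'
from h import *
o=[]
for c in ('scene','top'):
    im=viewer.get_image(c)[:,:,::-1]
    u,v=proj(c,[.532,.345,.03])[0].astype(int); print(c,u,v)
    o.append(cv2.resize(im[v-30:v+30,u-40:u+40],(400,300),interpolation=cv2.INTER_CUBIC))
    print([(d['point'],d['p']) for d in nets.landmark_of(c,'cup_mid')[:2]])
    for r in nets.regions_of(c,'cup_mid')[:1]:
        v,u=np.nonzero(r['region']);print(u.min(),u.max(),v.min(),v.max())
cv2.imwrite('pics/g1.png',np.hstack(o))
need([.5305,.3435,.033],Rt(.55,.3))
E
```

```text
scene 179 158
[([0.5328, 0.3429, 0.0183], 0.63)]
173 189 158 167
top 138 194
[([0.5343, 0.3467, 0.0212], 0.73), ([0.6077, -0.0747, 0.0647], 0.66)]
129 144 184 194
t 6.325 shift mm [0.3319 0.1605 0.3572] rot [ 0.0003 -0.0001 -0.004 ] w 0.05345152203957873 F [-2.9994  0.1075  3.4913]
```

View pics/g1.png

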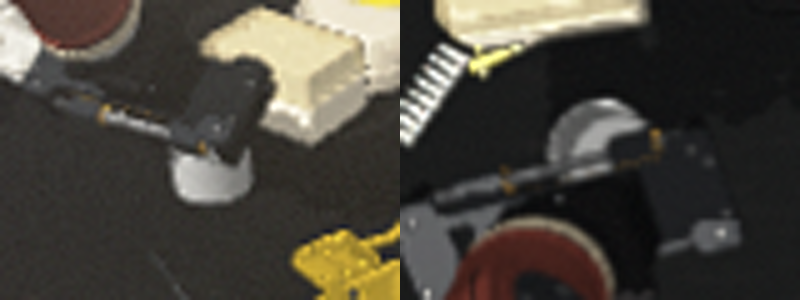

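Emit:
servo_tool([
  {"xyz": [0,0,0],"delta_rot": [0,0,0],"jaw": 0.5},
])

```text
clock: 6.45
ee_pos: [0.5302, 0.3434, 0.0327]
eef_rot: [[0.813, 0.499, -0.299], [0.255, 0.156, 0.954], [0.523, -0.853, -0.0]]
contact_force: [-1.1, -1.5, 2.4]
width: 0.0533
```

```bash
python3 - <<'E'
from h import *
need([.5305,.3435,.033],Rt(.55,.3))
s=status.read_state(); R=np.array(s['eef_rot']); print('tool F',R.T@np.array(s['contact_force']),'M',R.T@np.array(s['wrist_torque']))
im=viewer.get_image('scene')[:,:,::-1]
o=[im[120:195,130:230]]
im=viewer.get_image('top')[:,:,::-1]; o.append(im[160:235,85:185])
cv2.imwrite('pics/g2.png',cv2.resize(np.hstack(o),(800,300),interpolation=cv2.INTER_LANCZOS4))
# project tip points
for w in (.043,-.043,.0268,-.0268,.032,-.032):
    P=[s['ee_pos']+R@np.array([0,.022,w]),s['ee_pos']+R@np.array([0,-.03,w])]
    print(w,P[0],proj('scene',P).ravel(),proj('top',P).ravel())
E
```

```text
t 6.45 shift mm [0.3148 0.146  0.2637] rot [ 0.0003 -0.0001 -0.004 ] w 0.053311440595973814 F [-1.06   -1.5259  2.3754]
tool F [-0.0106 -2.7922 -1.1392] M [-0.0042 -0.0236  0.4762]
0.043 [0.5283 0.3878 0.014 ] [173.1222 158.2811 167.821  152.1133] [126.5428 195.7739 123.2284 201.1528]
-0.043 [0.554  0.3058 0.014 ] [190.4841 163.1996 185.6024 157.0614] [151.9989 189.1743 149.8038 194.2393]
0.0268 [0.5331 0.3724 0.014 ] [176.3443 159.1939 171.1196 153.0313] [131.362  194.5253 128.2609 199.8444]
-0.0268 [0.5492 0.3212 0.014 ] [187.1646 162.2593 182.2012 156.115 ] [147.2272 190.4122 144.8236 195.5356]
0.032 [0.5316 0.3773 0.014 ] [175.3076 158.9002 170.0582 152.7359] [129.8163 194.9258 126.6469 200.2641]
-0.032 [0.5507 0.3163 0.014 ] [188.2276 162.5604 183.2903 156.418 ] [148.76   190.0146 146.4235 195.1192]
```

Emit:
servo_tool([
  {"xyz": [0,0,8],"delta_rot": [0,0,0],"jaw": 0.5},
  {"xyz": [0,0,10],"delta_rot": [0,0,0],"jaw": 0.5},
  {"xyz": [0,0,10],"delta_rot": [0,0,0],"jaw": 0.5},
])

```text
clock: 6.92
ee_pos: [0.5296, 0.3428, 0.0611]
eef_rot: [[0.815, 0.497, -0.299], [0.256, 0.155, 0.954], [0.521, -0.854, -0.001]]
contact_force: [-0.3, -1.1, -0.4]
width: 0.0442
```

```bash
python3 - <<'E'
from h import *
need([.5305,.3435,.063],Rt(.55,.3))
im=viewer.get_image('scene')[:,:,::-1]
o=[im[120:195,130:230]]
im=viewer.get_image('top')[:,:,::-1]; o.append(im[160:235,85:185])
cv2.imwrite('pics/g3.png',cv2.resize(np.hstack(o),(800,300),interpolation=cv2.INTER_CUBIC))
E
```

```text
t 6.925 shift mm [0.9256 0.7493 1.9392] rot [ 0.0013 -0.002  -0.0038] w 0.04424461567209755 F [-0.336  -1.0617 -0.4082]
```

View pics/g3.png

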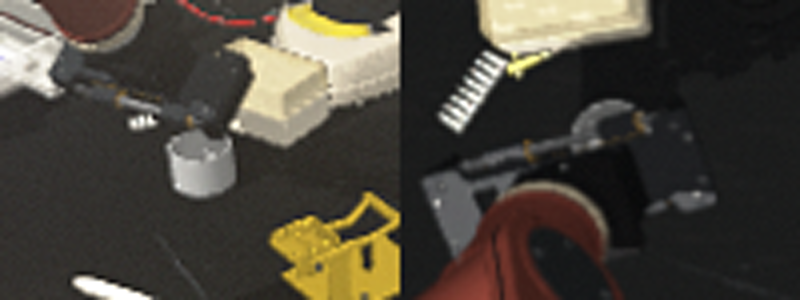

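The grip slipped off. The fingers are at 44 mm and the cup still stands, apparently unmoved. I'll back off along the tool axis and look properly.

Emit:
servo_tool([
  {"xyz": [-10,-3,18],"delta_rot": [0,0,0],"jaw": 0.5},
  {"xyz": [-15,-5,25],"delta_rot": [0,0,0],"jaw": 0.3},
  {"xyz": [-20,-5,25],"delta_rot": [0,0,0],"jaw": 0},
  {"xyz": [-5,0,5],"delta_rot": [0,0,0],"jaw": 0},
  {"xyz": [0,0,0],"delta_rot": [0,0,0],"jaw": 0},
])

```text
clock: 7.65
ee_pos: [0.4795, 0.3298, 0.1376]
eef_rot: [[0.813, 0.5, -0.299], [0.254, 0.157, 0.954], [0.524, -0.852, 0.0]]
contact_force: [0.3, 0.8, -0.6]
width: 0.0757
```

```bash
python3 - <<'E'
from h import *
need([.5305,.3435,.033],Rt(.55,.3))
s=status.read_state(); R=np.array(s['eef_rot']);o=[]
for c,(u0,v0) in (('scene',(115,95)),('top',(85,150))):
    im=viewer.get_image(c)[:,:,::-1]
    for n in ('cup_mid',):
        print([(d['point'],d['p']) for d in nets.landmark_of(c,n)[:2]])
        for r in nets.regions_of(c,n)[:1]:
            v,u=np.nonzero(r['region']);print(u.min(),u.max(),v.min(),v.max())
    a=cv2.resize(im[v0:v0+100,u0:u0+100],(400,400),interpolation=cv2.INTER_CUBIC)
    a=np.clip(255*(a/255.)**.5,0,255).astype(np.uint8)
    for y in (.022,-.03):
        for z in (.0435,-.0435):
            p=(proj(c,s['ee_pos']+R@np.array([0,y,z]))[0]+.5-[u0,v0])*4; cv2.circle(a,(int(p[0]),int(p[1])),2,(0,0,255) if y>0 else (0,255,0),-1)
    t=np.linspace(0,6.28,60)
    for z in (0,.044):
        for p in (proj(c,np.c_[.532+.032*np.cos(t),.345+.032*np.sin(t),t*0+z])+.5-[u0,v0])*4: cv2.circle(a,(int(p[0]),int(p[1])),0,(255,255,0),-1)
    o.append(a)
cv2.imwrite('pics/g4.png',np.hstack(o))
E
```

```text
t 7.65 shift mm [  50.9731   13.6864 -104.5557] rot [-0.0008  0.0013 -0.0033] w 0.07565828187595162 F [ 0.276   0.7839 -0.5768]
[([0.5286, 0.3457, 0.019], 0.57)]
173 188 151 168
[([0.5296, 0.3469, 0.0191], 0.83)]
128 149 185 202
```

View pics/g4.png

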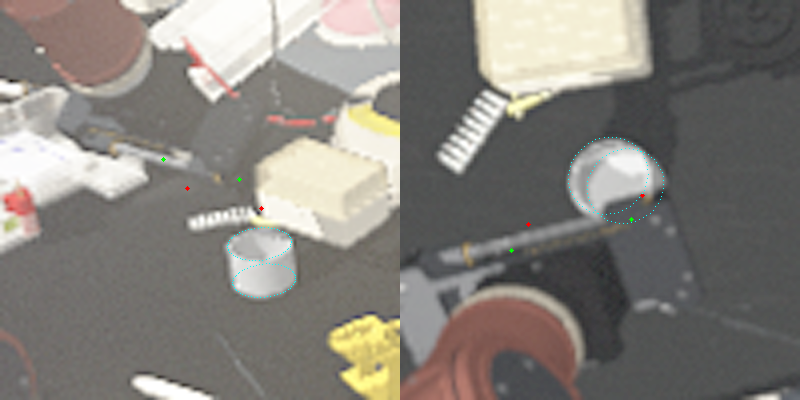

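The cyan outlines show the cup at (.532,.345) is right, but no fingers appear where I project them. I'll check against the start picture, which shows the gripper against white.

```bash
python3 - <<'E'
from h import *
p0=np.array([.2809,.5576,.208]);R=np.array([[.893,-.0011,.45],[-.45,-.0016,.893],[-.0002,-1,-.002]])
o=[]
for c,(u0,v0) in (('scene',(30,40)),('top',(0,230))):
    a=cv2.imread(f'pics/{c}0.png')[v0:v0+90,u0:u0+90]
    a=cv2.resize(a,(400,400),interpolation=cv2.INTER_CUBIC); a=(255*(a/255.)**.5).astype(np.uint8)
    for y in (.022,0,-.05):
        for z in (.0435,-.0435):
            p=(proj(c,p0+R@np.array([0,y,z]))[0]+.5-[u0,v0])*400/90; print(c,y,z,p); cv2.circle(a,(int(p[0]),int(p[1])),3,(0,0,255) if y>0 else (0,255,0) if y==0 else (255,0,255),-1)
    o.append(a)
cv2.imwrite('pics/g5.png',np.hstack(o))
E
```

```text
scene 0.022 0.0435 [253.0526 370.694 ]
scene 0.022 -0.0435 [254.3226 415.5576]
scene 0 0.0435 [246.5133 347.4077]
scene 0 -0.0435 [247.4979 391.6074]
scene -0.05 0.0435 [231.1986 292.9145]
scene -0.05 -0.0435 [231.4931 335.4865]
top 0.022 0.0435 [ 74.6504 149.8655]
top 0.022 -0.0435 [193.7282 220.1939]
top 0 0.0435 [ 49.7628 149.7121]
top 0 -0.0435 [171.5455 221.6759]
top -0.05 0.0435 [-11.4487 149.3523]
top -0.05 -0.0435 [116.9801 225.3359]
```

View pics/g5.png

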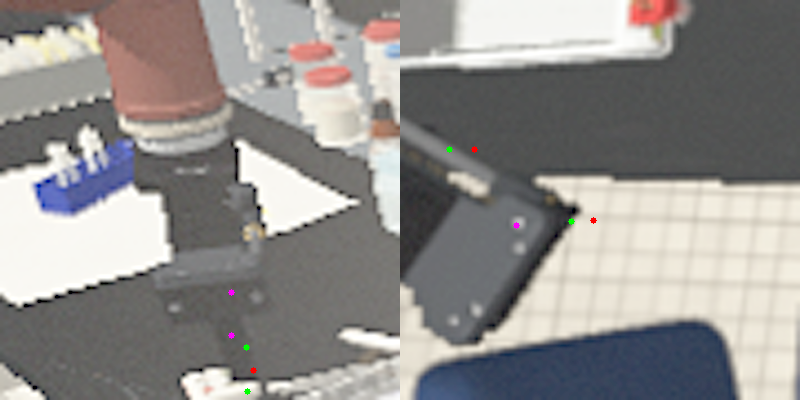

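Emit:
servo_tool([
  {"xyz": [0,0,0],"delta_rot": [0,0,0],"jaw": 0},
  {"xyz": [0,0,0],"delta_rot": [0,0,0],"jaw": 0},
])

```text
clock: 8.2
ee_pos: [0.4793, 0.329, 0.1352]
eef_rot: [[0.815, 0.497, -0.298], [0.255, 0.154, 0.955], [0.52, -0.854, -0.001]]
contact_force: [0.1, -0.1, 1.0]
width: 0.0869
```

```bash
python3 - <<'E'
from h import *
for c in ('scene','top'): np.save(f'pics/open_{c}.npy',viewer.get_image(c))
s=status.read_state();print(s['ee_pos'],s['width'])
E
```

```text
[0.4793 0.329  0.1353] 0.0868575829890866
```

Emit:
servo_tool([
  {"xyz": [0,0,0],"delta_rot": [0,0,0],"jaw": 0.9},
  {"xyz": [0,0,0],"delta_rot": [0,0,0],"jaw": 0.9},
  {"xyz": [0,0,0],"delta_rot": [0,0,0],"jaw": 0.9},
  {"xyz": [0,0,0],"delta_rot": [0,0,0],"jaw": 0.9},
  {"xyz": [0,0,0],"delta_rot": [0,0,0],"jaw": 0.9},
])

```text
clock: 8.93
ee_pos: [0.4793, 0.3291, 0.1355]
eef_rot: [[0.815, 0.497, -0.298], [0.254, 0.155, 0.955], [0.521, -0.854, -0.0]]
contact_force: [0.7, 0.1, -0.3]
width: 0.0448
```

```bash
python3 - <<'E'
from h import *
s=status.read_state();print(s['ee_pos'],s['width']);R=np.array(s['eef_rot']);o=[]
for c,(u0,v0) in (('scene',(115,95)),('top',(85,150))):
    b=viewer.get_image(c); a=np.load(f'pics/open_{c}.npy')
    for im in (a,b):
        im=cv2.resize(im[v0:v0+75,u0:u0+100,::-1],(400,300),interpolation=cv2.INTER_CUBIC)
        im=(255*(im/255.)**.4).astype(np.uint8)
        w=.0435 if im is not None and not any(x[2] is c for x in o) else s['width']/2
        for y in (.022,-.03):
            for z in (w,-w):
                p=(proj(c,s['ee_pos']+R@np.array([0,y,z]))[0]+.5-[u0,v0])*4; cv2.circle(im,(int(p[0]),int(p[1])),1,(0,0,255) if y>0 else (0,255,0),-1)
        o.append((im,0,c))
cv2.imwrite('pics/g6.png',np.vstack([np.hstack([o[0][0],o[1][0]]),np.hstack([o[2][0],o[3][0]])]))
E
```

```text
[0.4793 0.3291 0.1355] 0.04484323497947156
```

View pics/g6.png

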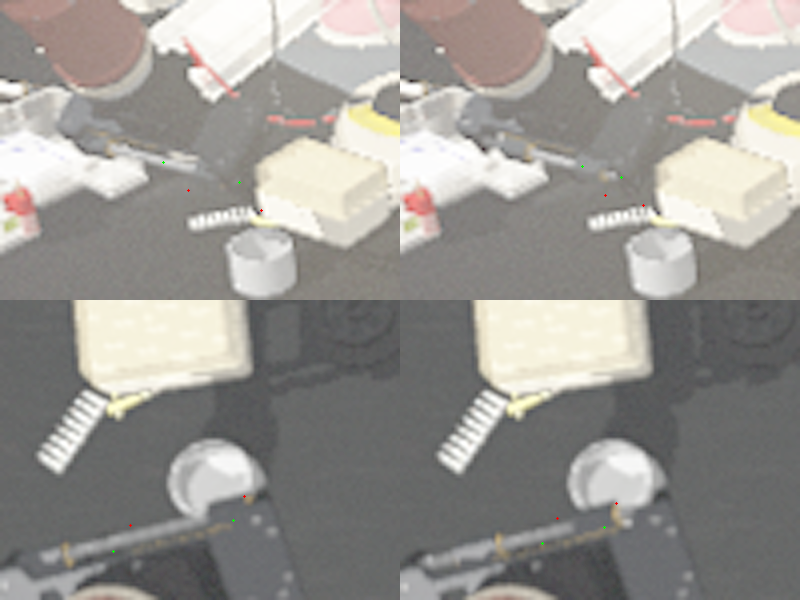

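Orange marks turn out to be carriages on the gripper's upper face; the visible gripper seems about 28 mm farther back than the stated geometry. I'll check the fingertip length by a gentle touch on free worktop.

Emit:
servo_tool([
  {"xyz": [-30,-15,-15],"delta_rot": [0,0,0],"jaw": 0.5},
  {"xyz": [-30,-15,-20],"delta_rot": [0,0,0],"jaw": 0.5},
  {"xyz": [0,0,-25],"delta_rot": [0,0,0],"jaw": 0.5},
  {"xyz": [0,0,-20],"delta_rot": [0,0,0],"jaw": 0.5},
  {"xyz": [0,0,-8],"delta_rot": [0,0,0],"jaw": 0.5},
  {"xyz": [0,0,0],"delta_rot": [0,0,0],"jaw": 0.5},
])

```text
clock: 9.78
ee_pos: [0.4187, 0.2989, 0.0475]
eef_rot: [[0.813, 0.5, -0.298], [0.253, 0.157, 0.955], [0.524, -0.851, 0.001]]
contact_force: [-0.3, 0.2, 0.3]
width: 0.0435
```

```bash
python3 -c "
from h import *
need([.43,.30,.033],Rt(.55,.3));print(status.read_state()['q'])"
```

```text
t 9.775 shift mm [ 11.2702   1.074  -14.5117] rot [-0.0012  0.0018 -0.0026] w 0.043470247850143175 F [-0.3171  0.1633  0.2715]
[ 0.5588 -0.1944  2.3934 -0.3268  0.4251 -1.0515]
```

Emit:
servo_tool([
  {"xyz": [0,0,-6],"delta_rot": [0,0,0],"jaw": 0.5},
  {"xyz": [0,0,-5],"delta_rot": [0,0,0],"jaw": 0.5},
  {"xyz": [0,0,-4],"delta_rot": [0,0,0],"jaw": 0.5},
  {"xyz": [0,0,-3],"delta_rot": [0,0,0],"jaw": 0.5},
])

```text
clock: 10.28
ee_pos: [0.4207, 0.3001, 0.0311]
eef_rot: [[0.811, 0.504, -0.298], [0.252, 0.159, 0.955], [0.528, -0.849, 0.002]]
contact_force: [-0.3, -0.9, 0.2]
width: 0.0435
```

Emit:
servo_tool([
  {"xyz": [0,0,-2],"delta_rot": [0,0,0],"jaw": 0.5},
  {"xyz": [0,0,0],"delta_rot": [0,0,0],"jaw": 0.5},
])

```text
clock: 10.52
ee_pos: [0.4206, 0.3001, 0.0287]
eef_rot: [[0.811, 0.503, -0.298], [0.252, 0.159, 0.955], [0.528, -0.849, 0.002]]
contact_force: [-0.2, -0.2, -0.7]
width: 0.0437
```

Emit:
servo_tool([
  {"xyz": [0,0,-3],"delta_rot": [0,0,0],"jaw": 0.5},
  {"xyz": [0,0,-2],"delta_rot": [0,0,0],"jaw": 0.5},
  {"xyz": [0,0,0],"delta_rot": [0,0,0],"jaw": 0.5},
])

```text
clock: 10.9
ee_pos: [0.4207, 0.3001, 0.0235]
eef_rot: [[0.811, 0.504, -0.298], [0.252, 0.159, 0.955], [0.528, -0.849, 0.002]]
contact_force: [-0.3, 0.0, -0.2]
width: 0.0435
```

Emit:
servo_tool([
  {"xyz": [0,0,-2],"delta_rot": [0,0,0],"jaw": 0.5},
  {"xyz": [0,0,-2],"delta_rot": [0,0,0],"jaw": 0.5},
])

```text
clock: 11.15
ee_pos: [0.4209, 0.3003, 0.0196]
eef_rot: [[0.811, 0.504, -0.298], [0.252, 0.159, 0.955], [0.528, -0.849, 0.002]]
contact_force: [-0.0, 0.0, 0.2]
width: 0.0433
```

Emit:
servo_tool([
  {"xyz": [0,0,-3],"delta_rot": [0,0,0],"jaw": 0.5},
  {"xyz": [0,0,-2],"delta_rot": [0,0,0],"jaw": 0.5},
])

```text
clock: 11.4
ee_pos: [0.4209, 0.3003, 0.0142]
eef_rot: [[0.811, 0.504, -0.298], [0.252, 0.159, 0.955], [0.528, -0.849, 0.002]]
contact_force: [0.5, -0.5, -1.0]
width: 0.0436
```

Emit:
servo_tool([
  {"xyz": [0,0,-2],"delta_rot": [0,0,0],"jaw": 0.5},
  {"xyz": [0,0,-2],"delta_rot": [0,0,0],"jaw": 0.5},
])

```text
clock: 11.65
ee_pos: [0.4208, 0.3003, 0.0099]
eef_rot: [[0.811, 0.504, -0.298], [0.252, 0.159, 0.955], [0.528, -0.849, 0.002]]
contact_force: [-1.0, 0.4, -1.5]
width: 0.0435
```

Emit:
servo_tool([
  {"xyz": [0,0,-3],"delta_rot": [0,0,0],"jaw": 0.5},
  {"xyz": [0,0,-2],"delta_rot": [0,0,0],"jaw": 0.5},
])

```text
clock: 11.9
ee_pos: [0.4208, 0.3002, 0.0045]
eef_rot: [[0.811, 0.504, -0.298], [0.252, 0.159, 0.955], [0.528, -0.849, 0.002]]
contact_force: [-0.7, -0.1, 0.1]
width: 0.0437
```

Emit:
servo_tool([
  {"xyz": [0,0,-3],"delta_rot": [0,0,0],"jaw": 0.5},
  {"xyz": [0,0,-2],"delta_rot": [0,0,0],"jaw": 0.5},
])

```text
clock: 12.15
ee_pos: [0.4208, 0.3002, -0.0009]
eef_rot: [[0.811, 0.504, -0.298], [0.252, 0.159, 0.955], [0.528, -0.849, 0.002]]
contact_force: [-0.3, 0.2, -1.0]
width: 0.0435
```

Emit:
servo_tool([
  {"xyz": [0,0,-2],"delta_rot": [0,0,0],"jaw": 0.5},
  {"xyz": [0,0,-1],"delta_rot": [0,0,0],"jaw": 0.5},
])

```text
clock: 12.4
ee_pos: [0.4207, 0.3002, -0.0043]
eef_rot: [[0.811, 0.504, -0.298], [0.252, 0.159, 0.955], [0.528, -0.849, 0.002]]
contact_force: [-0.4, 0.5, -0.1]
width: 0.0437
```

Emit:
servo_tool([
  {"xyz": [0,0,-2],"delta_rot": [0,0,0],"jaw": 0.5},
  {"xyz": [0,0,-1],"delta_rot": [0,0,0],"jaw": 0.5},
])

```text
clock: 12.65
ee_pos: [0.4213, 0.3005, -0.0067]
eef_rot: [[0.81, 0.505, -0.298], [0.252, 0.159, 0.955], [0.529, -0.849, 0.002]]
contact_force: [-11.8, -6.4, 18.3]
width: 0.0434
```

Emit:
servo_tool([
  {"xyz": [0,0,-2],"delta_rot": [0,0,0],"jaw": 0.5},
  {"xyz": [0,0,-1],"delta_rot": [0,0,0],"jaw": 0.5},
])

```text
clock: 12.9
ee_pos: [0.4216, 0.3005, -0.0071]
eef_rot: [[0.809, 0.507, -0.298], [0.252, 0.158, 0.955], [0.531, -0.847, -0.0]]
contact_force: [-25.5, -11.7, 38.1]
width: 0.0438
```

The real fingertips are ≈35 mm farther back along the tool axis than the reported TCP implies. Contact came at TCP z = -6 mm where +24 mm was expected, and this also explains the missed grip. Backing off.

Emit:
servo_tool([
  {"xyz": [0,0,6],"delta_rot": [0,0,0],"jaw": 0.5},
  {"xyz": [-15,-5,25],"delta_rot": [0,0,0],"jaw": 0},
  {"xyz": [0,0,25],"delta_rot": [0,0,0],"jaw": 0},
  {"xyz": [0,0,10],"delta_rot": [0,0,0],"jaw": 0},
])

```text
clock: 13.4
ee_pos: [0.4051, 0.2951, 0.0597]
eef_rot: [[0.81, 0.505, -0.298], [0.254, 0.157, 0.954], [0.529, -0.849, -0.001]]
contact_force: [0.8, -0.5, 0.1]
width: 0.0656
```

```bash
python3 - <<'E'
from kin import *
print([a for a in dir(ctrl) if a[0]!='_'],ctrl.nose_length)
y=lambda ph,yw:Rt(ph,yw)[:,1]
def tcp(g,ph,yw): return np.array(g)+.032*y(ph,yw)
need(tcp([.532,.345,.033],.55,.3),Rt(.55,.3))
for nm,g,ys in (('cup',[.532,.345,.033],(.3,.15)),('up',[.53,.345,.2],(.3,.1)),('drop',[.545,-.066,.035],(-.25,-.1,0)),('pre',[.485,-.066,.04],(-.25,-.1,0)),('pre2',[.47,-.066,.1],(-.25,-.1,0))):
  for ph in (.5,.55,.6):
    for w in ys:
        b=ik(tcp(g,ph,w),Rt(ph,w)); print(nm,ph,w,tcp(g,ph,w),'%.1e'%b.cost,b.x)
E
```

```text
['MotionError', 'nose_length'] 0.022
t 13.4 shift mm [142.9052  54.8473 -53.9725] rot [-0.0017  0.0072 -0.003 ] w 0.06562067678827528 F [ 0.8293 -0.4524  0.0882]
cup 0.5 0.3 [0.5467 0.3495 0.0049] 1.3e-19 [ 0.4992  0.2343  2.0397 -0.2481  0.386  -1.165 ]
cup 0.5 0.15 [0.5472 0.3473 0.0049] 5.9e-26 [ 0.5449  0.255   2.0136 -0.4398  0.4422 -0.8183]
cup 0.55 0.3 [0.548  0.3499 0.0057] 1.5e-23 [ 0.5052  0.2248  2.073  -0.3378  0.3194 -1.0734]
cup 0.55 0.15 [0.5485 0.3475 0.0057] 6.6e-30 [ 0.5561  0.2479  2.0439 -0.5647  0.3916 -0.6899]
cup 0.6 0.3 [0.5493 0.3503 0.0066] 2.8e-20 [ 0.5112  0.2187  2.1046 -0.4767  0.2554 -0.9323]
cup 0.6 0.15 [0.5499 0.3477 0.0066] 3.1e-24 [ 0.5676  0.2441  2.0725 -0.7269  0.3482 -0.5237]
up 0.5 0.3 [0.5447 0.3495 0.1719] 3.8e-19 [ 0.5012 -0.0435  1.9639 -0.1399  0.7339 -1.2895]
up 0.5 0.1 [0.5453 0.3465 0.1719] 1.2e-30 [ 0.5613 -0.0072  1.9283 -0.3027  0.7875 -0.9428]
up 0.55 0.3 [0.546  0.3499 0.1727] 4.3e-19 [ 0.5072 -0.0667  2.0024 -0.1697  0.6717 -1.2602]
up 0.55 0.1 [0.5466 0.3467 0.1727] 1.3e-18 [ 0.5742 -0.0255  1.9629 -0.3599  0.7364 -0.8867]
up 0.
[... 2106 characters left out ...]
5  0.6001 -2.0626]
pre2 0.5 0 [ 0.4853 -0.066   0.0719] 1.7e-18 [-0.4537 -0.3487  2.4292  0.3651  0.6376 -2.2732]
pre2 0.55 -0.25 [ 0.4862 -0.0701  0.0727] 1.1e-17 [-0.3383 -0.3821  2.4697  0.1002  0.5078 -1.7337]
pre2 0.55 -0.1 [ 0.4866 -0.0677  0.0727] 1.0e-23 [-0.4218 -0.3874  2.4731  0.3251  0.5532 -2.127 ]
pre2 0.55 0 [ 0.4867 -0.066   0.0727] 1.1e-21 [-0.4742 -0.3786  2.4674  0.4409  0.6002 -2.3548]
pre2 0.6 -0.25 [ 0.4875 -0.0705  0.0736] 1.1e-16 [-0.3425 -0.4105  2.5077  0.1262  0.4495 -1.761 ]
pre2 0.6 -0.1 [ 0.488  -0.0678  0.0736] 5.7e-20 [-0.437  -0.4168  2.5116  0.3995  0.508  -2.2057]
pre2 0.6 0 [ 0.4881 -0.066   0.0736] 8.5e-20 [-0.4958 -0.4063  2.505   0.5294  0.5664 -2.4495]
```

Emit:
servo_tool([
  {"xyz": [20,8,20],"delta_rot": [0,0,0],"jaw": 0},
  {"xyz": [38,16,8],"delta_rot": [0,0,0],"jaw": 0},
  {"xyz": [30,15,0],"delta_rot": [0,0,0],"jaw": 0},
  {"xyz": [5,0,0],"delta_rot": [0,0,0],"jaw": 0},
  {"xyz": [0,0,0],"delta_rot": [0,0,0],"jaw": 0},
])

```text
clock: 14.02
ee_pos: [0.5, 0.334, 0.0868]
eef_rot: [[0.811, 0.504, -0.297], [0.253, 0.156, 0.955], [0.528, -0.849, -0.002]]
contact_force: [-0.5, -0.3, -0.5]
width: 0.0871
```

```bash
python3 -c "
from h import *
need([.548,.35,.0055],Rt(.55,.3))"
```

```text
t 14.025 shift mm [ 47.9629  16.0342 -81.2833] rot [-0.0003  0.0061 -0.0017] w 0.08711597214242689 F [-0.514  -0.2533 -0.4951]
```

Emit:
servo_tool([
  {"xyz": [12,4,-20],"delta_rot": [0,0.003,0],"jaw": 0},
  {"xyz": [12,4,-20],"delta_rot": [0,0.003,0],"jaw": 0},
  {"xyz": [12,4,-20],"delta_rot": [0,0,0],"jaw": 0},
  {"xyz": [8,3,-14],"delta_rot": [0,0,0],"jaw": 0},
  {"xyz": [0,0,0],"delta_rot": [0,0,0],"jaw": 0},
])

```text
clock: 14.65
ee_pos: [0.5388, 0.3465, 0.0077]
eef_rot: [[0.817, 0.494, -0.297], [0.255, 0.153, 0.955], [0.517, -0.856, -0.001]]
contact_force: [-0.0, -0.3, -0.2]
width: 0.0867
```

```bash
python3 -c "
from h import *
need([.548,.35,.0055],Rt(.55,.3))"
```

```text
t 14.65 shift mm [ 9.193   3.5307 -2.1667] rot [ 0.003  -0.0056 -0.0019] w 0.08674530329788728 F [-0.0209 -0.3391 -0.1593]
```

Emit:
servo_tool([
  {"xyz": [9,3.5,0],"delta_rot": [0,-0.005,0],"jaw": 0},
  {"xyz": [0,0,0],"delta_rot": [0,0,0],"jaw": 0.6},
  {"xyz": [0,0,0],"delta_rot": [0,0,0],"jaw": 0.6},
  {"xyz": [0,0,0],"delta_rot": [0,0,0],"jaw": 0.6},
  {"xyz": [0,0,0],"delta_rot": [0,0,0],"jaw": 0.6},
  {"xyz": [0,0,0],"delta_rot": [0,0,0],"jaw": 0.6},
  {"xyz": [0,0,0],"delta_rot": [0,0,0],"jaw": 0.6},
], newtons=25)

```text
clock: 15.52
ee_pos: [0.5475, 0.3502, 0.0097]
eef_rot: [[0.813, 0.5, -0.298], [0.255, 0.154, 0.955], [0.523, -0.852, -0.003]]
contact_force: [-0.2, 0.5, -0.2]
width: 0.0643
```

Width reads 64.3 mm, so the cup is held. Lift and carry it over.

Emit:
servo_tool([
  {"xyz": [0,0,15],"delta_rot": [0,0,0],"jaw": 0.6},
  {"xyz": [0,0,35],"delta_rot": [0,0,0],"jaw": 0.6},
  {"xyz": [0,0,45],"delta_rot": [0,0,0],"jaw": 0.6},
  {"xyz": [0,0,45],"delta_rot": [0,0,0],"jaw": 0.6},
  {"xyz": [0,-15,35],"delta_rot": [0,0,-0.01],"jaw": 0.6},
  {"xyz": [-6,-35,10],"delta_rot": [0,0,-0.03],"jaw": 0.6},
  {"xyz": [-6,-40,0],"delta_rot": [0,0,-0.04],"jaw": 0.6},
  {"xyz": [-6,-40,0],"delta_rot": [0,0,-0.04],"jaw": 0.6},
])

```text
clock: 16.52
ee_pos: [0.5264, 0.2195, 0.208]
eef_rot: [[0.836, 0.517, -0.186], [0.158, 0.098, 0.983], [0.526, -0.85, 0.0]]
contact_force: [0.4, -0.9, -1.4]
width: 0.0642
```

```bash
python3 -c "
from h import *
need([.487,-.068,.17],Rt(.55,-.1));print(status.read_state()['q'],status.read_state()['ee_pos'])"
```

```text
t 16.525 shift mm [ -39.4459 -287.4693  -38.0092] rot [-0.0005  0.0039 -0.2871] w 0.0641940712231345 F [ 0.403  -0.8825 -1.4256]
[ 0.2908 -0.3363  2.162  -0.0783  0.7659 -1.4259] [0.5264 0.2195 0.208 ]
```

Emit:
servo_tool([
  {"xyz": [-6,-40,0],"delta_rot": [0,0,-0.04],"jaw": 0.6},
  {"xyz": [-6,-40,0],"delta_rot": [0,0,-0.04],"jaw": 0.6},
  {"xyz": [-6,-40,0],"delta_rot": [0,0,-0.04],"jaw": 0.6},
  {"xyz": [-6,-40,-5],"delta_rot": [0,0,-0.04],"jaw": 0.6},
  {"xyz": [-6,-40,-5],"delta_rot": [0,0,-0.04],"jaw": 0.6},
  {"xyz": [-4,-40,-5],"delta_rot": [0,0,-0.04],"jaw": 0.6},
  {"xyz": [-2,-25,-5],"delta_rot": [0,0,-0.025],"jaw": 0.6},
  {"xyz": [0,-10,0],"delta_rot": [0,0,-0.01],"jaw": 0.6},
  {"xyz": [0,0,0],"delta_rot": [0,0,0],"jaw": 0.6},
])

```text
clock: 17.65
ee_pos: [0.4878, -0.0629, 0.197]
eef_rot: [[0.839, 0.536, 0.09], [-0.077, -0.048, 0.996], [0.538, -0.843, 0.001]]
contact_force: [-0.3, 0.2, -1.6]
width: 0.0641
```

```bash
python3 -c "
from h import *
need([.487,-.068,.017],Rt(.55,-.1));s=status.read_state();print(s['q'],s['ee_pos'])
for c in ('scene','top'):
    viewer.get_image(c)
    for n in ('hinge','drop','bar'): print(c,n,[(np.round(d['point'],4).tolist(),round(d['p'],2)) for d in nets.landmark_of(c,n)[:4]])
"
```

```text
t 17.65 shift mm [  -0.7842   -5.0967 -179.9626] rot [ 0.0012  0.018  -0.0095] w 0.06410833565049982 F [-0.2894  0.2275 -1.646 ]
[-0.4175 -0.6217  2.3705  0.2301  0.8625 -2.0002] [ 0.4878 -0.0629  0.197 ]
scene hinge [([0.4324, -0.4621, 0.0605], 0.89), ([0.5811, -0.0639, 0.0619], 0.82), ([0.4633, 0.1084, 0.0598], 0.68)]
scene drop [([0.5458, -0.0657, 0.0006], 0.93), ([0.3945, -0.4616, -0.0011], 0.79), ([0.4257, 0.1165, 0.0018], 0.68)]
scene bar [([0.524, -0.4473, 0.0661], 0.86), ([0.56, 0.1021, 0.0646], 0.65), ([0.6777, -0.062, 0.0661], 0.64)]
top hinge [([0.4653, 0.1123, 0.06], 0.86), ([0.5866, -0.0662, 0.0601], 0.75)]
top drop [([0.5461, -0.0657, -0.0031], 0.75), ([0.4253, 0.1159, -0.0012], 0.66), ([0.3913, -0.4598, 0.0012], 0.65)]
top bar [([0.5314, -0.4499, 0.0624], 0.73), ([0.6827, -0.0657, 0.0614], 0.63), ([0.5623, 0.1, 0.0619], 0.58)]
```

Emit:
servo_tool([
  {"xyz": [0,-2,-30],"delta_rot": [0,0.006,-0.003],"jaw": 0.6},
  {"xyz": [0,-2,-40],"delta_rot": [0,0.006,-0.003],"jaw": 0.6},
  {"xyz": [0,-1,-40],"delta_rot": [0,0.006,-0.003],"jaw": 0.6},
  {"xyz": [0,0,-35],"delta_rot": [0,0,0],"jaw": 0.6},
  {"xyz": [0,0,-15],"delta_rot": [0,0,0],"jaw": 0.6},
  {"xyz": [0,0,-5],"delta_rot": [0,0,0],"jaw": 0.6},
  {"xyz": [0,0,0],"delta_rot": [0,0,0],"jaw": 0.6},
])

```text
clock: 18.92
ee_pos: [0.4891, -0.0656, 0.0294]
eef_rot: [[0.847, 0.523, 0.094], [-0.079, -0.052, 0.996], [0.525, -0.851, -0.003]]
contact_force: [-0.8, 1.1, -0.6]
width: 0.0646
```

```bash
python3 -c "
from h import *
need([.487,-.068,.017],Rt(.55,-.1));s=status.read_state();print(s['q'],s['ee_pos'])
"
```

```text
t 18.925 shift mm [ -2.1089  -2.4466 -12.4382] rot [ 0.0031  0.0029 -0.0056] w 0.06460666368049661 F [-0.7722  1.1409 -0.5534]
[-0.4134 -0.2569  2.4867  0.4171  0.4128 -2.2316] [ 0.4891 -0.0656  0.0294]
```

Emit:
servo_tool([
  {"xyz": [0,-1,-8],"delta_rot": [0,0,0],"jaw": 0.6},
  {"xyz": [0,-1,-4],"delta_rot": [0,0,0],"jaw": 0.6},
  {"xyz": [0,0,0],"delta_rot": [0,0,0],"jaw": 0.6},
])

```text
clock: 19.3
ee_pos: [0.4911, -0.0684, 0.0193]
eef_rot: [[0.845, 0.527, 0.094], [-0.078, -0.053, 0.996], [0.529, -0.848, -0.004]]
contact_force: [0.1, 0.0, -1.1]
width: 0.064
```

```bash
python3 -c "
from h import *
need([.561,-.0675,.017],Rt(.55,-.1))
"
```

```text
t 19.3 shift mm [69.8797  0.9321 -2.2865] rot [ 0.005   0.0072 -0.0058] w 0.06397915527764511 F [ 0.0672  0.0411 -1.0896]
```

Emit:
servo_tool([
  {"xyz": [12,0,-0.5],"delta_rot": [0.002,0.003,-0.002],"jaw": 0.6},
  {"xyz": [14,0,-0.5],"delta_rot": [0.002,0.003,-0.002],"jaw": 0.6},
  {"xyz": [14,0.5,-0.5],"delta_rot": [0,0,0],"jaw": 0.6},
  {"xyz": [14,0.5,0],"delta_rot": [0,0,0],"jaw": 0.6},
  {"xyz": [9,0,0],"delta_rot": [0,0,0],"jaw": 0.6},
  {"xyz": [4,0,0],"delta_rot": [0,0,0],"jaw": 0.6},
  {"xyz": [0,0,0],"delta_rot": [0,0,0],"jaw": 0.6},
])

```text
clock: 20.18
ee_pos: [0.5614, -0.0681, 0.0195]
eef_rot: [[0.846, 0.523, 0.099], [-0.083, -0.053, 0.995], [0.526, -0.85, -0.001]]
contact_force: [-0.6, -0.2, -1.3]
width: 0.0643
```

```bash
python3 -c "
from h import *
need([.561,-.0675,.0097],Rt(.55,-.1))
"
```

```text
t 20.175 shift mm [-0.3538  0.6154 -9.7832] rot [ 0.0017  0.0038 -0.0009] w 0.06431853026441543 F [-0.6365 -0.2274 -1.3328]
```

Lower it, check for contact, then release.

Emit:
servo_tool([
  {"xyz": [0,0,-5],"delta_rot": [0,0.003,0],"jaw": 0.6},
  {"xyz": [0,0,-3],"delta_rot": [0,0,0],"jaw": 0.6},
  {"xyz": [0,0,-1],"delta_rot": [0,0,0],"jaw": 0.6},
  {"xyz": [0,0,0],"delta_rot": [0,0,0],"jaw": 0.6},
])

```text
clock: 20.68
ee_pos: [0.5605, -0.068, 0.0097]
eef_rot: [[0.848, 0.52, 0.099], [-0.084, -0.053, 0.995], [0.523, -0.852, -0.001]]
contact_force: [-0.1, 0.6, 0.6]
width: 0.0646
```

```bash
python3 - <<'E'
from h import *
need([.561,-.0675,.0097],Rt(.55,-.1))
o=[]
for c,P in (('scene',[.56,-.066,.04]),('top',[.56,-.066,.04])):
    im=viewer.get_image(c)[:,:,::-1]
    u,v=proj(c,P)[0].astype(int)
    a=cv2.resize(im[v-40:v+40,u-40:u+40],(400,400),interpolation=cv2.INTER_CUBIC); a=(255*(a/255.)**.6).astype(np.uint8)
    t=np.linspace(0,6.28,60)
    for z in (0,.044):
        for p in (proj(c,np.c_[.545+.032*np.cos(t),-.066+.032*np.sin(t),t*0+z])+.5-[u-40,v-40])*5: cv2.circle(a,(int(p[0]),int(p[1])),0,(255,255,0),-1)
    o.append(a)
    print([(d['point'],d['p']) for d in nets.landmark_of(c,'cup_mid')[:2]])
cv2.imwrite('pics/g7.png',np.hstack(o))
E
```

```text
t 20.675 shift mm [ 0.542   0.5437 -0.0271] rot [ 0.0014  0.0003 -0.0006] w 0.06464372675899588 F [-0.0506  0.6463  0.6258]
[([0.5411, -0.064, 0.0183], 0.62)]
[([0.5423, -0.0651, 0.0202], 0.54)]
```

View pics/g7.png

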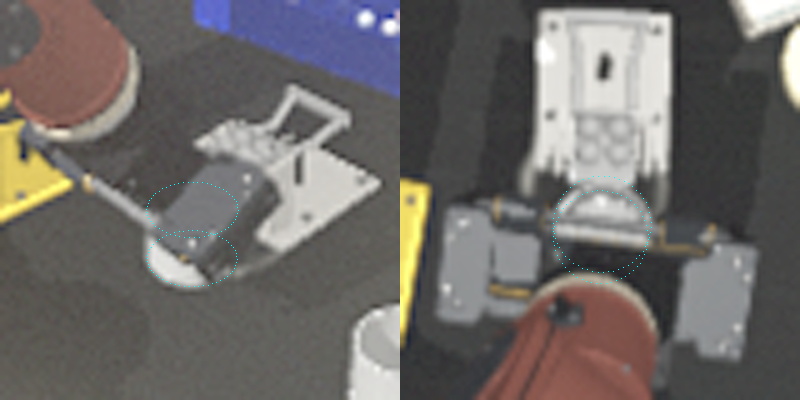

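Cup rests at the drop within about 3 mm (scene base outline agrees; nets say x=.542), and the gripper is clear of the tray. Release and back off along the tool axis.

Emit:
servo_tool([
  {"xyz": [0,0,0],"delta_rot": [0,0,0],"jaw": 0},
  {"xyz": [0,0,0],"delta_rot": [0,0,0],"jaw": 0},
  {"xyz": [0,0,0],"delta_rot": [0,0,0],"jaw": 0},
  {"xyz": [0,0,0],"delta_rot": [0,0,0],"jaw": 0},
  {"xyz": [-10,1,17],"delta_rot": [0,0,0],"jaw": 0},
  {"xyz": [-15,1.5,25],"delta_rot": [0,0,0],"jaw": 0},
  {"xyz": [-15,1.5,25],"delta_rot": [0,0,0],"jaw": 0},
  {"xyz": [-15,1,30],"delta_rot": [0,0,0],"jaw": 0},
  {"xyz": [0,0,45],"delta_rot": [0,0,0],"jaw": 0},
  {"xyz": [0,0,40],"delta_rot": [0,0,0],"jaw": 0.4},
])

```text
clock: 22.12
ee_pos: [0.5004, -0.0621, 0.1923]
eef_rot: [[0.852, 0.514, 0.1], [-0.086, -0.052, 0.995], [0.517, -0.856, -0.0]]
contact_force: [0.2, -1.2, 0.2]
width: 0.0824
```

```bash
python3 - <<'E'
from kin import *
for c in ('scene','top'):
    viewer.get_image(c); print([(d['point'],d['p']) for d in nets.landmark_of(c,'cup_mid')[:2]])
    for r in nets.regions_of(c,'cup_mid')[:2]:
        v,u=np.nonzero(r['region']);print(r['p'],u.min(),u.max(),v.min(),v.max())
def F(ph,yaw): # jaws along x: rotate tool about own axis by -90deg
    return Rt(ph,yaw)
# grasp bar: tool y down, pitch ph (neg = pointing back toward robot), jaw axis z in xz-plane
for sg in (1,-1):
  for ph in (0,-.3,-.5):
    yv=Rt(ph,0)[:,1]; x=np.array([0,sg,0.]); R=np.c_[x,yv,np.cross(x,yv)]
    for g in ([.681,-.0635,.072],[.681,-.0635,.16],[.665,-.0635,.125]):
        b=ik(np.array(g)+.032*yv,R); print(sg,ph,g,'%.0e'%b.cost,b.x)
s=status.read_state();print(s['clock'],s['ee_pos'],s['q'])
E
```

```text
[([0.5427, -0.0658, 0.0208], 0.82)]
0.76 246 264 191 211
[([0.5423, -0.0661, 0.0203], 0.62)]
0.55 254 272 187 201
1 0 [0.681, -0.0635, 0.072] 2e-02 [-0.2922  0.4817  1.5361  0.1523  1.1105  2.65  ]
1 0 [0.681, -0.0635, 0.16] 2e-02 [-0.2929  0.3866  1.4842  0.1405  1.2578  2.65  ]
1 0 [0.665, -0.0635, 0.125] 2e-02 [-0.2984  0.3871  1.5538  0.1433  1.1889  2.65  ]
1 -0.3 [0.681, -0.0635, 0.072] 4e-02 [-0.2563  0.701   1.2285  0.0501  1.4868  2.65  ]
1 -0.3 [0.681, -0.0635, 0.16] 4e-02 [-0.2467  0.624   1.1697  0.0286  1.627   2.65  ]
1 -0.3 [0.665, -0.0635, 0.125] 4e-02 [-0.2575  0.6135  1.2537  0.0391  1.5515  2.65  ]
1 -0.5 [0.681, -0.0635, 0.072] 5e-02 [-0.2142  0.8922  0.9721 -0.0387  1.7643  2.65  ]
1 -0.5 [0.681, -0.0635, 0.16] 5e-02 [-0.2001  0.8268  0.9098 -0.0702  1.9018  2.65  ]
1 -0.5 [0.665, -0.0635, 0.125] 5e-02 [-0.214   0.8026  1.0127 -0.0504  1.8155  2.65  ]
-1 0 [0.681, -0.0635, 0.072] 3e-19 [-0.2085  0.5111  1.4841  0.0003  1.1438 -0.2086]
-1 0 [0.681, -0.0635, 0.16] 1e-24 [-0.2085  0.4185  1.4325  0.0002  1.288  -0.2085]
-1 0 [0.665, -0.0635, 0.125] 7e-31 [-0.2135  0.4168  1.5048  0.0003  1.2175 -0.2136]
-1 -0.3 [0.681, -0.0635, 0.072] 2e-22 [-0.183   0.7359  1.1776 -0.0537  1.5208 -0.1724]
-1 -0.3 [0.681, -0.0635, 0.16] 5e-30 [-0.183   0.6538  1.1292 -0.0538  1.6512 -0.1794]
-1 -0.3 [0.665, -0.0635, 0.125] 5e-20 [-0.1868  0.6455  1.2097 -0.0548  1.5789 -0.1792]
-1 -0.5 [0.681, -0.0635, 0.072] 4e-26 [-0.17    0.9069  0.9538 -0.0828  1.7715 -0.1663]
-1 -0.5 [0.681, -0.0635, 0.16] 4e-20 [-0.17    0.8273  0.9117 -0.0855  1.8928 -0.1769]
-1 -0.5 [0.665, -0.0635, 0.125] 4e-26 [-0.1733  0.8136  1.0004 -0.0853  1.8178 -0.1735]
22.425 [ 0.4998 -0.0617  0.1888] [-0.3841 -0.5428  2.3309  0.1952  0.8415 -1.9469]
```

Cup released, standing at (.5425,-.066). Now turn the tool down with the jaws along x, above the bar.

```bash
cat >> h.py <<'E'
RB=np.array([[0,0,1],[-1,0,0],[0,-1,0]]).astype(float)
E
python3 -c "
from h import *
need([.681,-.0635,.15],RB)"
```

```text
t 22.425 shift mm [181.2476  -1.8078 -38.803 ] rot [ 0.4372  0.3966 -1.432 ] w 0.0603831349122466 F [-0.0431 -0.2132  0.0581]
```

Emit:
servo_tool([
  {"xyz": [10,0,15],"delta_rot": [0.04,0.036,-0.13],"jaw": 0.4},
  {"xyz": [17,0,10],"delta_rot": [0.04,0.036,-0.13],"jaw": 0.5},
  {"xyz": [17,0,0],"delta_rot": [0.04,0.036,-0.13],"jaw": 0.65},
  {"xyz": [17,0,0],"delta_rot": [0.04,0.036,-0.13],"jaw": 0.65},
  {"xyz": [17,0,0],"delta_rot": [0.04,0.036,-0.13],"jaw": 0.65},
  {"xyz": [17,0,0],"delta_rot": [0.04,0.036,-0.13],"jaw": 0.65},
  {"xyz": [17,0,0],"delta_rot": [0.04,0.036,-0.13],"jaw": 0.65},
  {"xyz": [17,0,-5],"delta_rot": [0.04,0.036,-0.13],"jaw": 0.65},
  {"xyz": [17,0,-10],"delta_rot": [0.04,0.036,-0.13],"jaw": 0.65},
  {"xyz": [17,0,-10],"delta_rot": [0.04,0.036,-0.13],"jaw": 0.65},
  {"xyz": [15,0,-10],"delta_rot": [0.04,0.036,-0.13],"jaw": 0.65},
  {"xyz": [0,0,0],"delta_rot": [0,0,0],"jaw": 0.65},
])

```text
clock: 23.92
ee_pos: [0.6703, -0.0575, 0.1453]
eef_rot: [[-0.043, -0.039, 0.998], [-0.998, 0.045, -0.041], [-0.043, -0.998, -0.041]]
contact_force: [-0.7, -0.9, -1.1]
width: 0.0306
```

```bash
python3 -c "
from h import *
need([.681,-.0635,.04],RB)
for c in ('scene','top'):
    viewer.get_image(c); print([(np.round(d['point'],4).tolist(),round(d['p'],2)) for d in nets.landmark_of(c,'bar')[:4]])
"
```

```text
t 23.925 shift mm [  10.7051   -6.0277 -105.3355] rot [-0.0438 -0.0401  0.0423] w 0.030557561617612333 F [-0.6848 -0.8866 -1.1425]
[([0.5278, -0.4509, 0.0654], 0.55), ([0.5576, 0.1014, 0.0619], 0.47)]
[([0.5278, -0.4518, 0.0626], 0.97)]
```

Emit:
servo_tool([
  {"xyz": [5,-3,-10],"delta_rot": [-0.022,-0.02,0.021],"jaw": 0.65},
  {"xyz": [5,-3,-20],"delta_rot": [-0.022,-0.02,0.021],"jaw": 0.65},
  {"xyz": [0,0,-20],"delta_rot": [0,0,0],"jaw": 0.65},
  {"xyz": [0,0,-5],"delta_rot": [0,0,0],"jaw": 0.65},
  {"xyz": [0,0,0],"delta_rot": [0,0,0],"jaw": 0.65},
])

```text
clock: 24.75
ee_pos: [0.6808, -0.0615, 0.0984]
eef_rot: [[0.009, 0.014, 1.0], [-1.0, -0.005, 0.009], [0.005, -1.0, 0.014]]
contact_force: [0.2, 0.5, -0.7]
width: 0.0306
```

```bash
python3 -c "
from h import *
need([.681,-.0635,.04],RB)
im=viewer.get_image('scene')[:,:,::-1]
u,v=proj('scene',[.67,-.063,.064])[0].astype(int);print(u,v)
a=cv2.resize(im[v-30:v+30,u-40:u+40],(800,600),interpolation=cv2.INTER_CUBIC);a=(255*(a/255.)**.6).astype(np.uint8)
for x in (.681-.015,.681,.681+.015):
  p=(proj('scene',[x,-.0635,.064])[0]+.5-[u-40,v-30])*10;cv2.circle(a,(int(p[0]),int(p[1])),3,(0,0,255),-1)
cv2.imwrite('pics/g8.png',a)
"
```

```text
t 24.75 shift mm [  0.1981  -1.9776 -58.3697] rot [ 0.0046  0.0138 -0.0091] w 0.030579863644614985 F [ 0.1531  0.5082 -0.7404]
277 176
```

View pics/g8.png

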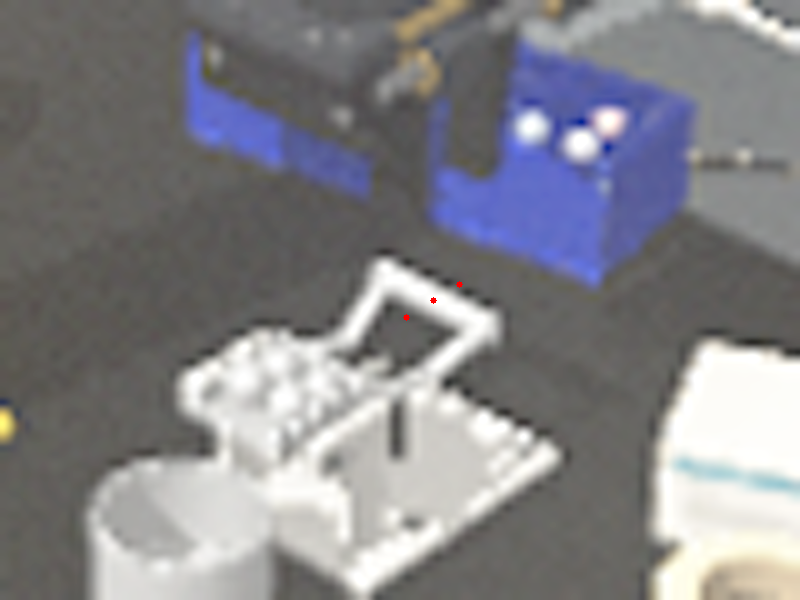

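The picture shows the cup standing under the lip. The bar lies on my projected dot (433,300) and the two fingers are straight above it, at columns 400 and 475. Descend and grip.

Emit:
servo_tool([
  {"xyz": [0,-1,-15],"delta_rot": [0.004,0.013,-0.008],"jaw": 0.7},
  {"xyz": [0,-1,-18],"delta_rot": [0,0,0],"jaw": 0.7},
  {"xyz": [0,0,-14],"delta_rot": [0,0,0],"jaw": 0.7},
  {"xyz": [0,0,-6],"delta_rot": [0,0,0],"jaw": 0.7},
  {"xyz": [0,0,0],"delta_rot": [0,0,0],"jaw": 0.7},
])

```text
clock: 25.42
ee_pos: [0.6808, -0.0641, 0.0416]
eef_rot: [[-0.0, -0.0, 1.0], [-1.0, -0.0, -0.0], [0.0, -1.0, -0.0]]
contact_force: [0.8, -0.5, -0.1]
width: 0.026
```

```bash
python3 -c "
from h import *
need([.681,-.0635,.04],RB)
"
```

```text
t 25.425 shift mm [ 0.2371  0.6048 -1.6348] rot [ 0.0002 -0.0003  0.0001] w 0.025995387890719614 F [ 0.821  -0.5425 -0.0771]
```

Emit:
servo_tool([
  {"xyz": [0,0,-3],"delta_rot": [0,0,0],"jaw": 0.7},
  {"xyz": [0,0,0],"delta_rot": [0,0,0],"jaw": 1},
  {"xyz": [0,0,0],"delta_rot": [0,0,0],"jaw": 1},
  {"xyz": [0,0,0],"delta_rot": [0,0,0],"jaw": 1},
  {"xyz": [0,0,0],"delta_rot": [0,0,0],"jaw": 1},
], newtons=15)

```text
clock: 26.05
ee_pos: [0.6814, -0.0641, 0.0399]
eef_rot: [[0.0, 0.001, 1.0], [-1.0, -0.001, 0.0], [0.001, -1.0, 0.001]]
contact_force: [0.5, -0.1, -1.1]
width: 0.0094
```

```bash
python3 - <<'E'
from h import *
need([.681,-.0635,.04],RB)
for a in (0,.1,.2,.3,.4,.5,.55,.6,.65): print(a,1e3*.09708*np.array([np.cos(.0412+a)-np.cos(.0412),np.sin(.0412+a)-np.sin(.0412)]))
E
```

```text
t 26.05 shift mm [-0.3535  0.6475  0.0979] rot [ 0.0006  0.0012 -0.0002] w 0.009369078199042234 F [ 0.4896 -0.1423 -1.069 ]
0 [0. 0.]
0.1 [-0.8838  9.6636]
0.2 [-2.7279 19.1907]
0.3 [-5.5139 28.4862]
0.4 [-9.214 37.457]
0.5 [-13.7912  46.0136]
0.55 [-16.3948  50.1097]
0.6 [-19.1998  54.0706]
0.65 [-22.1993  57.8863]
```

Emit:
servo_tool([
  {"xyz": [0,0,2],"delta_rot": [0,0,0],"jaw": 1},
  {"xyz": [-0.2,0,2],"delta_rot": [0,0,0],"jaw": 1},
  {"xyz": [-0.2,0,2],"delta_rot": [0,0,0],"jaw": 1},
  {"xyz": [-0.2,0,2],"delta_rot": [0,0,0],"jaw": 1},
  {"xyz": [-0.3,0,2],"delta_rot": [0,0,0],"jaw": 1},
  {"xyz": [-0.4,0,2],"delta_rot": [0,0,0],"jaw": 1},
  {"xyz": [-0.4,0,2],"delta_rot": [0,0,0],"jaw": 1},
  {"xyz": [-0.5,0,2],"delta_rot": [0,0,0],"jaw": 1},
])

```text
clock: 27.05
ee_pos: [0.6794, -0.0641, 0.0567]
eef_rot: [[0.0, 0.002, 1.0], [-1.0, -0.001, 0.0], [0.001, -1.0, 0.002]]
contact_force: [-0.2, -0.0, -1.5]
width: 0.0091
```

```bash
python3 -c "
from h import *
s=status.read_state();dz=s['ee_pos'][2]-.0399;a=np.arcsin(dz/.09708+.0412)-.0412;print(a,'dx err',(s['ee_pos'][0]-.6814-.09708*(np.cos(.0412+a)-np.cos(.0412)))*1e3)
need([.681,-.0635,.04],RB)"
```

```text
0.1752331807316776 dx err 0.15193759123753028
t 27.05 shift mm [  1.6306   0.6436 -16.748 ] rot [ 0.0006  0.0021 -0.0001] w 0.009099477375294759 F [-0.1679 -0.0054 -1.4658]
```

Emit:
servo_tool([
  {"xyz": [-0.4,0,2],"delta_rot": [0,0,0],"jaw": 1},
  {"xyz": [-0.5,0,2],"delta_rot": [0,0,0],"jaw": 1},
  {"xyz": [-0.5,0,2],"delta_rot": [0,0,0],"jaw": 1},
  {"xyz": [-0.6,0,2],"delta_rot": [0,0,0],"jaw": 1},
  {"xyz": [-0.7,0,2],"delta_rot": [0,0,0],"jaw": 1},
  {"xyz": [-0.7,0,2],"delta_rot": [0,0,0],"jaw": 1},
  {"xyz": [-0.8,0,2],"delta_rot": [0,0,0],"jaw": 1},
  {"xyz": [-0.8,0,2],"delta_rot": [0,0,0],"jaw": 1},
  {"xyz": [-0.9,0,2],"delta_rot": [0,0,0],"jaw": 1},
  {"xyz": [-0.9,0,2],"delta_rot": [0,0,0],"jaw": 1},
])

```text
clock: 28.3
ee_pos: [0.6725, -0.0642, 0.0785]
eef_rot: [[0.0, 0.003, 1.0], [-1.0, -0.001, 0.0], [0.001, -1.0, 0.003]]
contact_force: [1.7, 0.1, -1.8]
width: 0.0091
```

```bash
cat > tilt.py <<'E'
from h import *
s=status.read_state();dz=s['ee_pos'][2]-.0399;a=np.arcsin(dz/.09708+.0412)-.0412;print(s['clock'],'tilt',a,'dx err',(s['ee_pos'][0]-.6814-.09708*(np.cos(.0412+a)-np.cos(.0412)))*1e3,s['width'],s['contact_force'])
E
python3 tilt.py
```

```text
28.3 tilt 0.41355777016568296 dx err 0.9128295148148283 0.009059245005188144 [ 1.6693  0.077  -1.7508]
```

To about 0.55, then look.

Emit:
servo_tool([
  {"xyz": [-1.2,0,2],"delta_rot": [0,0,0],"jaw": 1},
  {"xyz": [-1.2,0,2],"delta_rot": [0,0,0],"jaw": 1},
  {"xyz": [-1.2,0,2],"delta_rot": [0,0,0],"jaw": 1},
  {"xyz": [-1.2,0,2],"delta_rot": [0,0,0],"jaw": 1},
  {"xyz": [-1.3,0,2],"delta_rot": [0,0,0],"jaw": 1},
  {"xyz": [-1.2,0,2],"delta_rot": [0,0,0],"jaw": 1},
  {"xyz": [0,0,0],"delta_rot": [0,0,0],"jaw": 1},
  {"xyz": [0,0,0],"delta_rot": [0,0,0],"jaw": 1},
])

```text
clock: 29.3
ee_pos: [0.6654, -0.0643, 0.0922]
eef_rot: [[0.0, 0.005, 1.0], [-1.0, -0.001, 0.0], [0.001, -1.0, 0.005]]
contact_force: [1.7, 0.4, -2.0]
width: 0.0095
```

```bash
python3 tilt.py; python3 - <<'E'
from h import *
o=[]
for c in ('scene','top'):
    im=viewer.get_image(c)[:,:,::-1]; u,v=proj(c,[.58,-.066,.05])[0].astype(int)
    a=cv2.resize(im[v-25:v+25,u-25:u+25],(400,400),interpolation=cv2.INTER_CUBIC); o.append(a)
cv2.imwrite('pics/g9.png',np.hstack(o))
E
```

```text
29.3 tilt 0.5777836919449675 dx err 1.904756495223852 0.009511812896633895 [ 1.6824  0.4208 -2.0208]
```

View pics/g9.png

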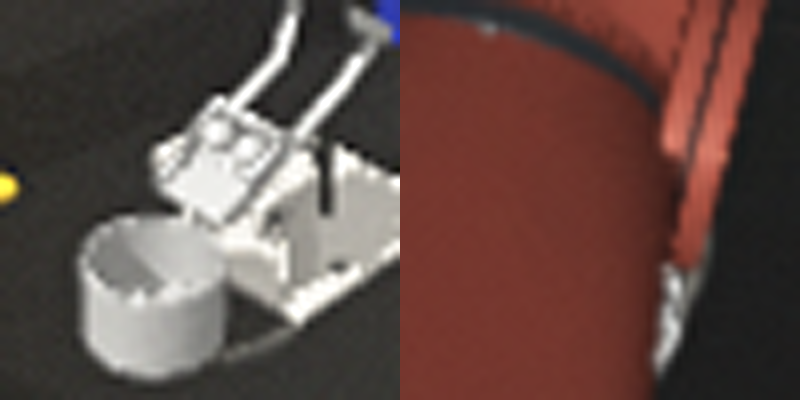

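Front row has gone, and the two back balls remain behind the rib at scene crop (215,135) and (248,150). Nothing is on the worktop. Lower slowly.

Emit:
servo_tool([
  {"xyz": [1.2,0,-2.5],"delta_rot": [0,0,0],"jaw": 1},
  {"xyz": [1.4,0,-2.5],"delta_rot": [0,0,0],"jaw": 1},
  {"xyz": [1.3,0,-2.5],"delta_rot": [0,0,0],"jaw": 1},
  {"xyz": [1.2,0,-2.5],"delta_rot": [0,0,0],"jaw": 1},
  {"xyz": [1.2,0,-2.5],"delta_rot": [0,0,0],"jaw": 1},
  {"xyz": [1.1,0,-2.5],"delta_rot": [0,0,0],"jaw": 1},
  {"xyz": [1.0,0,-2.5],"delta_rot": [0,0,0],"jaw": 1},
  {"xyz": [0.9,0,-2.5],"delta_rot": [0,0,0],"jaw": 1},
  {"xyz": [0.9,0,-2.5],"delta_rot": [0,0,0],"jaw": 1},
  {"xyz": [0.8,0,-2.5],"delta_rot": [0,0,0],"jaw": 1},
])

```text
clock: 30.65
ee_pos: [0.6772, -0.0642, 0.066]
eef_rot: [[0.0, 0.005, 1.0], [-1.0, -0.001, 0.0], [0.001, -1.0, 0.005]]
contact_force: [0.7, 0.9, 0.2]
width: 0.0092
```

```bash
python3 tilt.py
```

```text
30.65 tilt 0.2735498742061272 dx err 0.5291747638518666 0.009173170713170885 [0.6843 0.8905 0.1921]
```

Emit:
servo_tool([
  {"xyz": [0.6,0,-2.5],"delta_rot": [0,0,0],"jaw": 1},
  {"xyz": [0.6,0,-2.5],"delta_rot": [0,0,0],"jaw": 1},
  {"xyz": [0.5,0,-2.5],"delta_rot": [0,0,0],"jaw": 1},
  {"xyz": [0.5,0,-2.5],"delta_rot": [0,0,0],"jaw": 1},
  {"xyz": [0.4,0,-2.5],"delta_rot": [0,0,0],"jaw": 1},
  {"xyz": [0.4,0,-2.5],"delta_rot": [0,0,0],"jaw": 1},
  {"xyz": [0.3,0,-2.5],"delta_rot": [0,0,0],"jaw": 1},
  {"xyz": [0.2,0,-2.5],"delta_rot": [0,0,0],"jaw": 1},
  {"xyz": [0.1,0,-2],"delta_rot": [0,0,0],"jaw": 1},
  {"xyz": [0,0,-1],"delta_rot": [0,0,0],"jaw": 1},
])

```text
clock: 31.9
ee_pos: [0.6814, -0.0642, 0.0412]
eef_rot: [[0.0, 0.005, 1.0], [-1.0, -0.001, 0.0], [0.001, -1.0, 0.005]]
contact_force: [1.2, -0.3, -0.4]
width: 0.0095
```

```bash
python3 tilt.py
```

```text
31.9 tilt 0.013644593880233688 dx err 0.038997700964907844 0.009497136316323476 [ 1.1502 -0.2818 -0.4423]
```

Emit:
servo_tool([
  {"xyz": [0,0,-1.2],"delta_rot": [0,0,0],"jaw": 1},
  {"xyz": [0,0,0],"delta_rot": [0,0,0],"jaw": 0.7},
  {"xyz": [0,0,0],"delta_rot": [0,0,0],"jaw": 0.7},
  {"xyz": [0,0,0],"delta_rot": [0,0,0],"jaw": 0.7},
  {"xyz": [0,0,6],"delta_rot": [0,0,0],"jaw": 0.7},
  {"xyz": [0,0,15],"delta_rot": [0,0,0],"jaw": 0.7},
  {"xyz": [0,0,30],"delta_rot": [0,0,0],"jaw": 0.7},
  {"xyz": [0,0,40],"delta_rot": [0,0,0],"jaw": 0.7},
  {"xyz": [0,0,40],"delta_rot": [0,0,0],"jaw": 0.7},
  {"xyz": [0,40,10],"delta_rot": [0,0,0],"jaw": 0.7},
  {"xyz": [0,50,0],"delta_rot": [0,0,0],"jaw": 0.7},
  {"xyz": [0,50,0],"delta_rot": [0,0,0],"jaw": 0.7},
])

```text
clock: 33.4
ee_pos: [0.6817, 0.0746, 0.1952]
eef_rot: [[-0.007, 0.012, 1.0], [-1.0, -0.002, -0.007], [0.002, -1.0, 0.012]]
contact_force: [0.8, 0.6, 0.4]
width: 0.0261
```

Emit:
servo_tool([
  {"xyz": [0,50,0],"delta_rot": [0,0,0],"jaw": 0.7},
  {"xyz": [0,30,0],"delta_rot": [0,0,0],"jaw": 0.7},
  {"xyz": [0,0,0],"delta_rot": [0,0,0],"jaw": 0.7},
  {"xyz": [0,0,0],"delta_rot": [0,0,0],"jaw": 0.7},
])

```text
clock: 33.9
ee_pos: [0.6822, 0.161, 0.2017]
eef_rot: [[-0.002, 0.019, 1.0], [-1.0, -0.001, -0.002], [0.001, -1.0, 0.019]]
contact_force: [-0.0, -0.8, -0.1]
width: 0.0261
```

```bash
python3 - <<'E'
from h import *
o=[]
for c in ('scene','top'):
    im=viewer.get_image(c)[:,:,::-1]; u,v=proj(c,[.58,-.066,.05])[0].astype(int)
    a=cv2.resize(im[v-35:v+35,u-35:u+35],(400,400),interpolation=cv2.INTER_CUBIC); o.append(a)
    for n in ('cup_mid','bar','front_0_center','back_0_center'): print(c,n,[(np.round(d['point'],4).tolist(),round(d['p'],2)) for d in nets.landmark_of(c,n)[:4]])
cv2.imwrite('pics/g10.png',np.hstack(o)); s=status.read_state();print(s['clock'],s['ee_pos'],s['contact_force'])
E
```

```text
scene cup_mid [([0.5418, -0.0662, 0.0192], 0.57)]
scene bar [([0.5279, -0.4475, 0.0641], 0.6), ([0.5608, 0.1019, 0.0638], 0.58), ([0.6787, -0.0606, 0.0684], 0.44)]
scene front_0_center []
scene back_0_center []
top cup_mid [([0.5418, -0.0655, 0.0195], 0.64), ([0.5846, -0.065, 0.0616], 0.24)]
top bar [([0.6829, -0.0627, 0.0627], 0.76), ([0.5838, -0.0659, 0.0598], 0.57), ([0.5283, -0.4482, 0.0659], 0.55)]
top front_0_center []
top back_0_center [([0.6817, -0.0649, 0.0625], 0.4)]
34.4 [0.6819 0.161  0.2005] [-0.6167 -0.1925  0.4353]
```

View pics/g10.png

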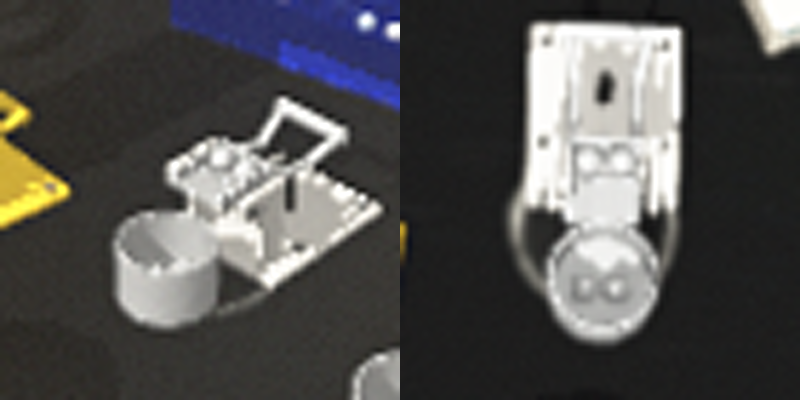

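Top view: two balls in the cup at (580,288) and (615,288), and two behind the rib at (590,158) and (622,158). The tray is at rest, the cup upright and the robot clear. Handing in.

```bash
python3 -c "
from bench import workorder; print(workorder.close_job())"
```

```text
the job is handed in; nothing more can be done
None
```

The job is done and was handed in at about 34 s. The low cup stands under the lip, the two front balls are in it, the two back balls are still behind the rib, and the tray is back at rest.

**Last checks**
- **Balls:** the last pictures show two in the cup, two behind the rib and none on the worktop. The networks did not find the balls, so this rests on the pictures alone.
- **Cup:** it stands upright and released at about (0.542, -0.066), roughly 3 mm short of the drop point.
- **Tray:** it was raised to about 0.58 rad by my arm-based estimate and lowered while held. The bar reads at its rest position.
- **Robot and beaker:** the arm is clear of everything, and I did not touch the beaker.

**What went wrong or disagreed**
- **First grip:** it slipped off the cup, which stayed upright where it was.
- **Fingertip position:** a touch on the worktop showed the fingertips about 35 mm farther back along the tool than the reported TCP and `nose_length` imply. I corrected for that afterwards.
- **Force in that touch:** the wrist reading reached 38 N upward and about 47 N in total. That is under the 120 N wrist limit. It was the fingertips pressing on the worktop, not the gripper's body, but the total is above the 40 N body-pressure figure.

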